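# Stack and lock the findings tray

## Task

Carry the loaded tray with the wooden grip level onto the tray that stands in the base frame, its tongue on the side of the slide catch, and feel for the sockets with a light touch, never forcing or dropping it, until all four corner lugs have gone in and it sits fully down; keep the tin and the coil of solder in it. Then slide the catch fully shut over the tongue and leave the stack. Do not shift the jar or anything else on the bench.

Things in the scene. Friction and masses are not known exactly. Their poses are not given: they have to be found in the camera images.
- base_frame: Low dark steel frame fixed to the bench, 230 (x) x 190 (y) x 13 mm, screwed ears at its y ends. Origin: centre of its underside; x, y along its sides, z up; x points away from the robot within 0.25 rad. In it stands the open aluminium lower tray, 200 x 160 mm, rim 50 mm above the bench, not turned but with up to 6 mm of play in x and y: where it stands is NOT measured.
- socket_plane (a point): Point of the base frame: on its centre line, at the lower tray's rim. The lower tray's centre is up to 6 mm off it in x and in y; its rubber feet hold it fast. Sockets: square pockets 16.6 mm wide, 16 mm deep, at x = +/-86.5, y = +/-66.5 mm from the lower tray's centre, in flat corner tops flush with the rim (wall round a pocket 5 mm outside, 6 mm inside).
- upper_tray: Loose aluminium tray to stack, 200 (x) x 160 (y) mm, walls 42 mm high, 0.35 to 0.6 kg. Origin: centre of the floor's underside; z up; x points away from the robot within 0.3 rad. Four round lugs, 14 mm across (feet tapered to 11.4), reach 10 mm below it at x = +/-86.5, y = +/-66.5 mm. Origin above the bench: standing 10 mm, lugs on the flat tops beside the sockets 60 mm, seated 50 mm.
- grip (a point): Middle of the loose tray's wooden grip, 92 mm above the tray's origin: a flat-sided bar 14 mm thick (tray x), 24 mm high, 148 mm long (tray y) between two upright end plates. Pinch it across x from above; beside it nothing stands higher than the 42 mm walls.
- tongue (a point): Point on the flat steel tongue (22 mm wide, 4 mm thick) that sticks out of the foot of the loose tray's -x side to x = -131 mm: x = -125, y = 0, z = 2 mm in the tray's frame.
- catch (a joint): Slide catch on the lower tray's -x side, in m: 0 = open, 0.034 = shut, its flat bolt above the tongue. The bolt slides towards the frame's -y, friction about 2 N, and stays where it is left; the tongue blocks it unless the loose tray is seated. It starts open, at 0 to 0.002.
- catch_place (a point): Point of the base frame where the axis of the catch's upright brass knob would be, at mid height, with the catch at 0 and the lower tray centred: x = -125, y = 71.5 mm, 79 mm above the bench. The knob, 14 mm across, 69 to 89 mm above the bench, is off it as the lower tray is, and less the joint value in y. The seated tray's origin shows the lower tray's centre within 1.5 mm. Pinch it across y.
- jump_ring_tin: Round aluminium tin with a lid, 76 mm in diameter, 32 mm high, lying loose in the far (+x) half of the loose tray. Origin: centre of its underside.
- solder_coil: Coil of solder wire, 55 mm across, 7 mm high, lying loose in the near (-x) half of the loose tray. Origin: centre of its underside.
- flux_jar: Milky plastic jar, 86 mm across, 94 mm high, left of the work; not to be shifted. Origin: centre of its underside.
There are look-alikes about, which are no part of the job. Of the things like the jump_ring_tin, leave any that is orange or turquoise; of the rest the smaller one is meant.

How it is judged:
On the way, in this order (a step that is already met when the one before it is completed fails the run):
1. the loaded tray is lifted clear (height (world z) of upper_tray above 0.07 m), for 0.1 s.
2. the tray sits down level on the lower tray, all four lugs in their sockets, tongue on the catch's side, the catch still open (z of upper_tray in the frame of base_frame between 0.047 and 0.0525 m and horizontal distance between upper_tray and base_frame below 0.011 m and angle between upper_tray's own z axis and vertical below 0.02 rad and x of tongue in the frame of base_frame below -0.1 m and value of joint catch below 0.012 m), for 0.2 s.
At the end, for the whole second after the job is handed in: The tray is down on the lower tray (height within 2.5 mm, tilt under 0.02 rad, centre within 11 mm of the frame's), tongue on the catch's side, at rest; the catch is shut (over 29 of 34 mm); the tin and the coil lie in the tray (z of upper_tray in the frame of base_frame between 0.047 and 0.0525 m and horizontal distance between upper_tray and base_frame below 0.011 m and angle between upper_tray's own z axis and vertical below 0.02 rad and x of tongue in the frame of base_frame below -0.1 m and x of jump_ring_tin in the frame of upper_tray between -0.1 and 0.1 m and y of jump_ring_tin in the frame of upper_tray between -0.08 and 0.08 m and z of jump_ring_tin in the frame of upper_tray between -0.005 and 0.03 m and x of solder_coil in the frame of upper_tray between -0.1 and 0.1 m and y of solder_coil in the frame of upper_tray between -0.08 and 0.08 m and z of solder_coil in the frame of upper_tray between -0.005 and 0.03 m and value of joint catch above 0.029 m and linear speed of upper_tray below 0.02 m/s); the robot touches nothing.
It fails at once if the loose tray is forced or dropped: more than 40 N between it and the lower tray, its catch or frame (contact force between upper_tray and base_frame above 40 N).
It fails at once if the loaded tray is tipped by more than 0.3 rad (angle between upper_tray's own z axis and vertical above 0.3 rad).
It fails at once if the tin or the coil leaves the tray (not (x of jump_ring_tin in the frame of upper_tray between -0.1 and 0.1 m and y of jump_ring_tin in the frame of upper_tray between -0.08 and 0.08 m and z of jump_ring_tin in the frame of upper_tray between -0.005 and 0.03 m and x of solder_coil in the frame of upper_tray between -0.1 and 0.1 m and y of solder_coil in the frame of upper_tray between -0.08 and 0.08 m and z of solder_coil in the frame of upper_tray between -0.005 and 0.03 m)).
It fails at once if the jar is shifted by more than 25 mm (distance of flux_jar from where it was at the start of the episode above 0.025 m).
It also fails if it takes over 61 s, if anything falls off the work surface, if the arm or the gripper's body presses on something with over 40 N, if the wrist force passes 120 N, or if a joint passes its speed limit or range.

## Robot

A 7-joint arm with a two-finger parallel gripper is mounted at the origin on a cart in front of the work surface, level with it; the furniture and walls round the work are solid. World frame = base frame: x ahead of the robot, y to its left, z up, the work surface at z = 0. Lengths are in m, angles in rad, forces in N, time in s.
With the tool pointing down it reaches from about 0.425 to 0.875 m from the base axis. Payload 4.7 kg.
Tool frame: the origin (TCP) lies at the very end of the fingers, on their centre line; the grasp point (between the pads) lies 19 mm behind it; z points along the fingers, y is the direction in which the jaws open and shut (so a half turn about z gives the same grasp; the last joint's range is limited). The gripper opens to 87 mm and grips with 3 to 60 N. Pads are 19 mm wide; open, the fingers measure 117 mm over their backs; the gripper's body (75 mm by 190 mm) begins 51 mm behind the grasp point.
Start: joints at [-1.146, 0.321, -0.07, 1.45, 0.023, 1.371, -0.057], TCP at [0.26, 0.596, 0.19] pointing down, gripper open.
Joint ranges: [-2.86, 2.86], [-0.3, 2.09], [-1.38, 1.24], [0.06, 2.45], [-1.56, 4.7], [0.09, 2.05], [-2.69, 2.69]. Speed limits (rad/s): [2.57, 2.57, 3.14, 3.14, 3.14, 3.14, 3.14].

## Interface

Orientations are given as a rotation vector (axis times angle).
In Python, from bench import ctrl, get_image, camera_info gives the robot as it stands.
- The arm moves only by the tool carry_out, never from a script. Its argument "commands" is a list of rows, each an object of numbers: "tx", "ty", "tz": the shift along the tool's x, y, z in m; "rx", "ry", "rz": the turn, a rotation vector about the tool's x, y, z in rad; "jaw": the opening, from 0 (shut) to 1 (fully open). In form: [{"tx": .., "ty": .., "tz": .., "rx": .., "ry": .., "rz": .., "jaw": ..}, ...]. A call has 1 to 12 rows; each row is the pose to reach, as a shift and turn from the pose commanded when the call began, along the tool's axes at that moment; what a row does not reach only later rows make up. A row lasts 1/8 s, in which the tool goes at most 62.5 mm and 10.7 degrees, less where a joint would pass 70% of its speed; a pose out of reach is approached as far as the arm can. A call with a gripper value outside its range is refused whole. The fingers move at their own pace and stop on an object; "grip_force" is the grip in N (left out, the last holds). Time passes only in rows, so rows that repeat a pose let the fingers close. It gives the time, the measured TCP pose, the force and the opening at its end, in the units of the state.
- ctrl.get_state(): the state, without advancing time (a new reading comes with each control period).
- get_image(name): name is "side" or "top"; returns the picture (420x560x3 uint8, red, green, blue); there is no depth.
- camera_info(name): a dict with "intrinsics" (3x3 intrinsics, pixels), "R" (3x3) and "t" (3): a world point X has camera coordinates R X + t. Camera axes: x right, y down, z forward; pixel columns grow to the right and rows downward; lengths in m; the calibration is good to about 2 mm. A picture is of the moment at which its call begins. camera_info takes no time and is no camera call.
- ctrl.close_job(): hands the job in, once; it reports no verdict.
The state is a dict: "time": time; "joint_positions": joint angles; "qd": joint speeds; "joint_torque": joint torques, N m; "position": TCP position; "tool_rot": TCP orientation; "ft_force": force on the tool from outside, world axes, zero at the start; "torque": the same for the moment, N m; "grip_width": opening from 0.0 (shut) to 1.0 (fully open).
Only numpy, scipy, OpenCV 4.12 (cv2) and the standard library are available. Lean on these libraries where they do the work, as an engineer would, in place of code of your own. Each camera call takes 0.05 s, during which the arm holds its last target.

## Working session

There is one attempt and no reset: what is moved stays moved. The work goes in short steps, Python scripts to look and compute and a tool call to move; the robot and the scene stay as the last step left them, time stands still between calls to the robot, and variables do not carry over. Pictures are saved under pics/ and viewed, and the job is handed in when it is done.

Besides the shell and the picture viewer there is one more tool, called after ">>>" as name([rows], argument=value, ...), one row to a line, values as JSON. carry_out: Moves the arm, as the interface text tells. Its arguments: {"type":"object","properties":{"commands":{"type":"array"},"grip_force":{"type":"number"}},"required":["commands"]}

```bash
mkdir -p pics; ls; python3 - <<'E'
from bench import ctrl,get_image,camera_info
import cv2
s=ctrl.get_state()
for k,v in s.items(): print(k,v)
for n in("side","top"):
    im=get_image(n); cv2.imwrite(f"pics/{n}0.png",cv2.cvtColor(im,cv2.COLOR_RGB2BGR)); print(n,camera_info(n))
E
```

```text
pics
time 0.0
joint_positions [-1.1459148   0.32182364 -0.07009732  1.45166769  0.02259843  1.37080852
 -0.05692497]
qd [-3.47203524e-05 -3.73857632e-04  1.50118650e-03  1.68712241e-03
  1.98429903e-03  1.76326378e-04  1.08766870e-03]
joint_torque [ 7.61407173e-04 -4.91290677e+01 -4.03166050e-01 -3.12531424e+01
 -6.36495254e-02  4.37367812e-02  1.98516468e-04]
position [0.25935623 0.59534133 0.18906494]
tool_rot [-6.40639293e-01 -3.07527129e+00  2.97857681e-03]
ft_force [ 0.63537725  0.24143077 -0.41824455]
torque [-0.02752386  0.01898766 -0.0281263 ]
grip_width 1.000431619063736
side {'intrinsics': array([[485.92466558,   0.        , 287.17931175],
       [  0.        , 485.92466558, 209.35354752],
       [  0.        ,   0.        ,   1.        ]]), 'R': array([[ 0.92324849, -0.3836447 ,  0.02071154],
       [-0.23816834, -0.61379146, -0.75268578],
       [ 0.30147647,  0.68998318, -0.65805406]]), 't': array([-0.48360381,  0.2084707 ,  1.6125661 ])}
top {'intrinsics': array([[381.81295172,   0.        , 284.08955973],
       [  0.        , 381.81295172, 217.85819265],
       [  0.        ,   0.        ,   1.        ]]), 'R': array([[ 0.00816441, -0.99995892, -0.00393587],
       [-0.9818851 , -0.0072716 , -0.1893377 ],
       [ 0.1893013 ,  0.00541041, -0.98190414]]), 't': array([-0.00408254,  0.5148657 ,  1.11342574])}
```

View pics/top0.png

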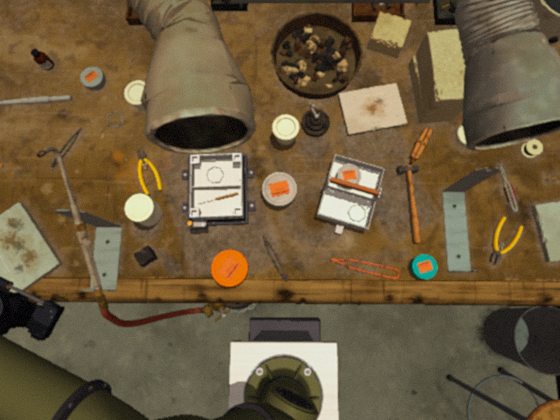

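View pics/side0.png

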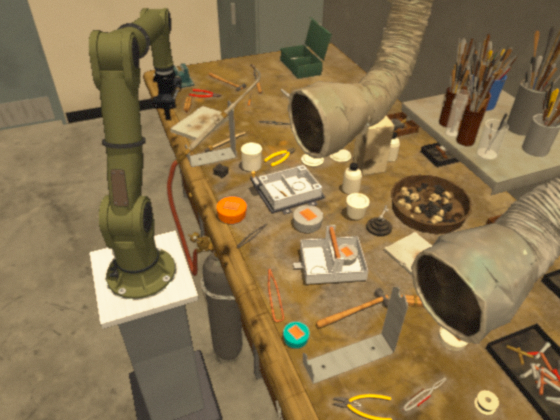

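```bash
python3 - <<'E'
import cv2
t=cv2.imread('pics/top0.png');s=cv2.imread('pics/side0.png')
cv2.imwrite('pics/c1.png',cv2.resize(t[140:245,305:405],None,fx=5.6,fy=5.6,interpolation=cv2.INTER_CUBIC))
cv2.imwrite('pics/c2.png',cv2.resize(t[140:240,170:270],None,fx=5.6,fy=5.6,interpolation=cv2.INTER_CUBIC))
cv2.imwrite('pics/c3.png',cv2.resize(s[150:300,240:400],None,fx=4,fy=4,interpolation=cv2.INTER_CUBIC))
E
```

```text
(no output)
```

View pics/c1.png

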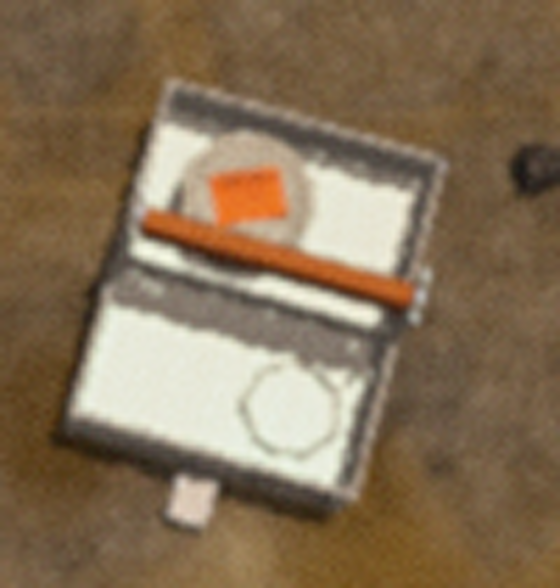

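View pics/c2.png

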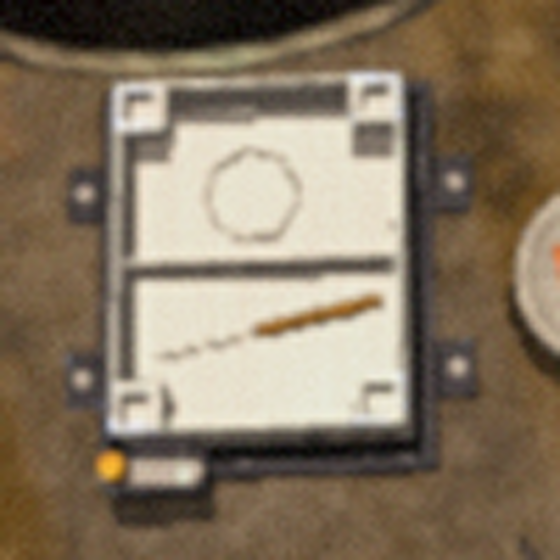

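View pics/c3.png

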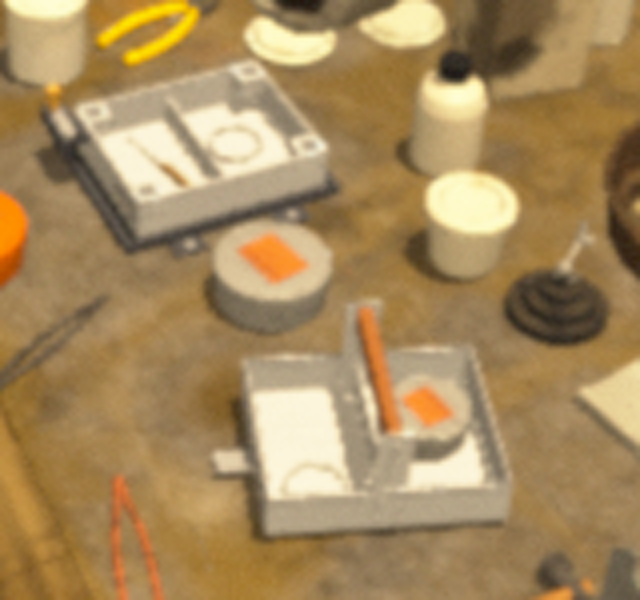

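```bash
cat > h.py <<'E'
import numpy as np
from scipy.optimize import least_squares
from bench import camera_info
C={n:camera_info(n) for n in("side","top")}
def proj(n,X):
    c=C[n];p=(np.asarray(X)@c["R"].T+c["t"]);q=p@c["intrinsics"].T;return q[:,:2]/q[:,2:]
def fit(obs,x0):
    # obs: list (cam, local xyz above bench, px)
    def T(p,L):
        L=np.asarray(L,float);c,s=np.cos(p[2]),np.sin(p[2])
        return np.c_[p[0]+c*L[:,0]-s*L[:,1],p[1]+s*L[:,0]+c*L[:,1],L[:,2]]
    def r(p):
        return np.concatenate([(proj(n,T(p,[l]))-np.array(u))[0] for n,l,u in obs])
    s=least_squares(r,x0,loss="soft_l1",f_scale=1.0)
    return s.x,r(s.x).reshape(-1,2)
def px(c,off,sc): return (c[0]/sc+off[0]-.5+.5/sc,c[1]/sc+off[1]-.5+.5/sc)
E
python3 - <<'E'
from h import *
t1=lambda *c:px(c,(305,140),5.6); t2=lambda *c:px(c,(170,140),5.6); s=lambda *c:px(c,(240,150),4)
up=[("top",(.1,.08,.052),t1(172,82)),("top",(.1,-.08,.052),t1(444,158)),("top",(-.1,.08,.052),t1(65,428)),("top",(-.1,-.08,.052),t1(350,497)),
("top",(0,.074,.114),t1(145,222)),("top",(0,-.074,.114),t1(412,297)),("top",(-.131,0,.014),t1(190,526)),
("side",(-.1,.08,.052),s(243,355)),("side",(.1,.08,.052),s(473,346)),("side",(.1,-.08,.052),s(510,491)),("side",(-.1,-.08,.052),s(264,505)),("side",(-.131,0,.012),s(213,464))]
lo=[("top",(.1,.08,.05),t2(111,84)),("top",(.1,-.08,.05),t2(404,73)),("top",(-.1,.08,.05),t2(103,432)),("top",(-.1,-.08,.05),t2(411,428)),
("top",(-.125,.0715,.089),t2(111,464)),
("side",(-.1,.08,.05),s(76,105)),("side",(.1,.08,.05),s(255,60)),("side",(.1,-.08,.05),s(330,150)),("side",(-.1,-.08,.05),s(135,210)),("side",(-.125,.0715,.089),s(53,87))]
fr=[("top",(.115,-.095,.013),t2(433,82)),("top",(-.115,-.095,.013),t2(439,466)),("side",(.115,-.095,.013),s(338,184)),("side",(-.115,-.095,.013),s(130,243)),
("side",(-.115,.095,.013),s(42,108))]
for nm,o,x0 in(("up",up,(.6,-.15,-.2)),("lo",lo,(.6,.17,0)),("fr",fr,(.6,.17,0))):
    for cam in("both","top","side"):
        oo=[q for q in o if cam in("both",q[0])]
        x,r=fit(oo,x0);print(nm,cam,x.round(4))
        if cam=="both":print(r.round(1).tolist())
E
```

```text
up both [ 0.6003 -0.205  -0.2914]
[[-0.6, -0.1], [0.3, 0.7], [0.6, -2.2], [0.7, 0.8], [-0.4, -1.0], [0.9, 0.0], [-0.8, -0.5], [-0.8, 1.5], [-1.1, 0.5], [0.0, -1.2], [0.1, -0.7], [0.0, 0.0]]
up top [ 0.5996 -0.2044 -0.2803]
up side [ 0.6009 -0.2064 -0.3095]
lo both [0.6194 0.2123 0.038 ]
[[1.1, -0.3], [-0.4, 0.1], [1.4, -0.1], [-1.1, -1.0], [-0.5, -0.1], [-0.7, 1.0], [-0.4, 0.6], [-1.0, 0.4], [0.6, -1.4], [-0.3, 0.3]]
lo top [0.6187 0.2123 0.0411]
lo side [0.6213 0.2136 0.0303]
fr both [0.6147 0.2148 0.0456]
[[-0.8, -0.7], [-0.5, 0.3], [0.2, 0.3], [-1.3, 1.2], [1.7, 6.4]]
fr top [0.6145 0.2128 0.0417]
fr side [0.6171 0.2222 0.051 ]
```

```bash
cat > ov.py <<'E'
from h import *
import cv2
def box(a,b,z): return [[(a,b,z),(a,-b,z)],[(a,-b,z),(-a,-b,z)],[(-a,-b,z),(-a,b,z)],[(-a,b,z),(a,b,z)]]
UP=box(.1,.08,.052)+box(.007,.074,.114)+[[(-.1,.011,.014),(-.131,.011,.014)],[(-.131,.011,.014),(-.131,-.011,.014)],[(-.131,-.011,.014),(-.1,-.011,.014)]]
LO=box(.1,.08,.05)
for i in(-1,1):
  for j in(-1,1):
    LO+=[[(p[0]+i*.0865,p[1]+j*.0665,.05) for p in e] for e in box(.0083,.0083,.05)]
kn=[(-.125+.007*np.cos(a),.0715+.007*np.sin(a),.089) for a in np.linspace(0,6.28,13)]
LO+=[[kn[i],kn[i+1]] for i in range(12)]
FR=box(.115,.095,.013)
def tr(p,L):
    L=np.asarray(L,float);c,s=np.cos(p[2]),np.sin(p[2]);dz=p[3] if len(p)>3 else 0
    return np.c_[p[0]+c*L[:,0]-s*L[:,1],p[1]+s*L[:,0]+c*L[:,1],L[:,2]+dz]
def draw(img,cam,items,roi,sc,out):
    x0,y0,x1,y1=roi
    im=cv2.resize(img[y0:y1,x0:x1],None,fx=sc,fy=sc,interpolation=cv2.INTER_CUBIC)
    for m,p,col in items:
        for e in m:
            q=(proj(cam,tr(p,e))+.5-[x0,y0])*sc-.5
            cv2.line(im,*[tuple(int(round(v*16)) for v in w) for w in q],col,1,cv2.LINE_AA,4)
    cv2.imwrite(out,im)
E
python3 - <<'E'
from ov import *
t=cv2.imread('pics/top0.png');s=cv2.imread('pics/side0.png')
U=(.6003,-.205,-.285);L=(.6190,.2125,.040);F=(.6147,.2135,.040)
it=[(UP,U,(255,0,255)),(LO,L,(0,0,255)),(FR,F,(0,255,0))]
draw(t,"top",it,(305,140,405,245),5.6,'pics/o1.png')
draw(t,"top",it,(170,140,270,240),5.6,'pics/o2.png')
draw(s,"side",it,(285,215,375,290),7,'pics/o3.png')
draw(s,"side",it,(245,155,335,220),8,'pics/o4.png')
E
```

```text
(no output)
```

View pics/o1.png

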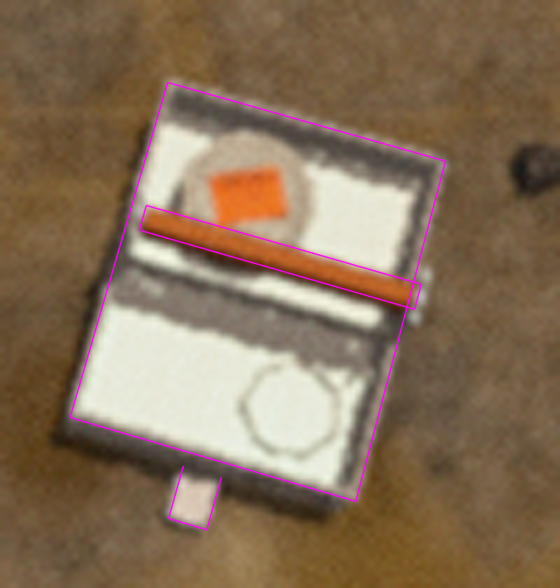

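View pics/o2.png

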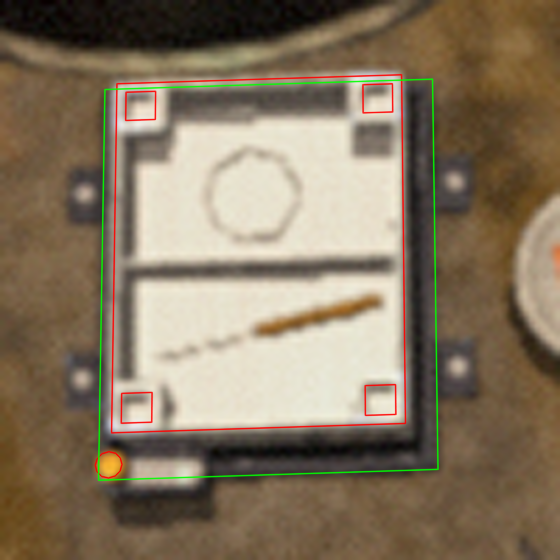

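View pics/o3.png

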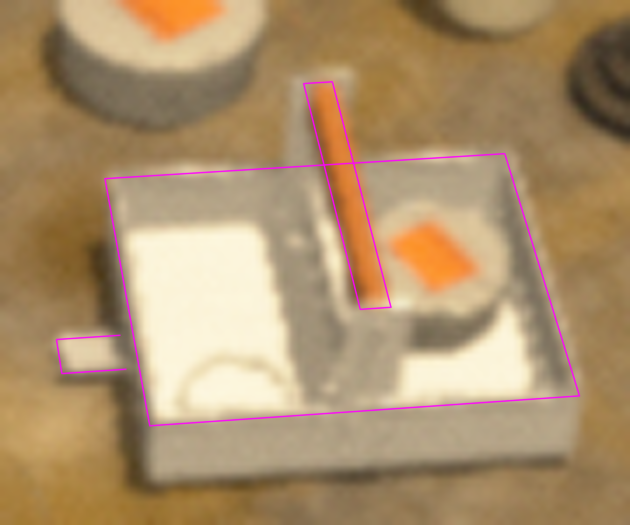

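View pics/o4.png

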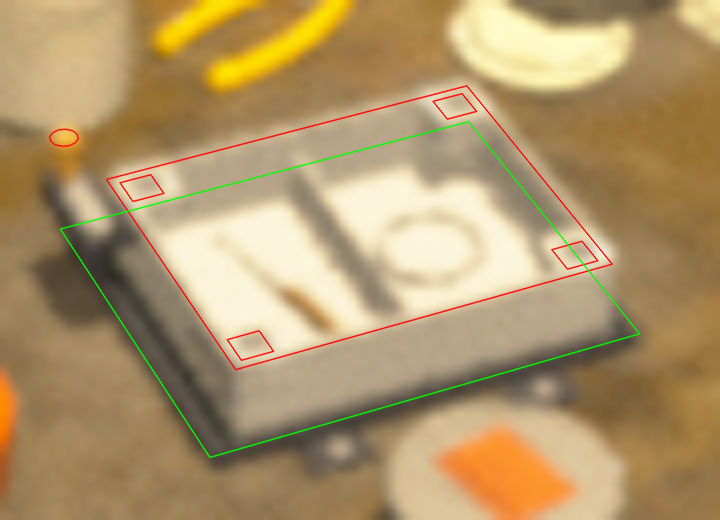

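```bash
python3 - <<'E'
from h import *
import cv2
P={n:C[n]["intrinsics"]@np.c_[C[n]["R"],C[n]["t"]] for n in C}
def tri(a,b):
    X=cv2.triangulatePoints(P["top"],P["side"],np.float64(a).reshape(2,1),np.float64(b).reshape(2,1));X=(X[:3]/X[3]).ravel();return X.round(3)
def rr(X): return proj("top",[X]).round(0).tolist(),proj("side",[X]).round(0).tolist()
for a,b in[((200,132),(322,122)),((248,118),(352,150)),((150,135),(297,95)),((513,130),(460,290))]:
    X=tri(a,b);print(X,rr(X))
E
python3 - <<'E'
import cv2
t=cv2.imread('pics/top0.png');s=cv2.imread('pics/side0.png')
cv2.imwrite('pics/d1.png',cv2.resize(t[0:170,110:290],None,fx=3.4,fy=3.4,interpolation=2))
cv2.imwrite('pics/d2.png',cv2.resize(s[0:200,260:460],None,fx=3,fy=3,interpolation=2))
E
```

```text
[0.718 0.203 0.299] ([[203.0, 119.0]], [[317.0, 124.0]])
[0.79  0.091 0.229] ([[251.0, 106.0]], [[347.0, 152.0]])
[0.666 0.303 0.37 ] ([[152.0, 126.0]], [[293.0, 96.0]])
[ 0.736 -0.604  0.253] ([[515.0, 122.0]], [[455.0, 292.0]])
```

View pics/d1.png

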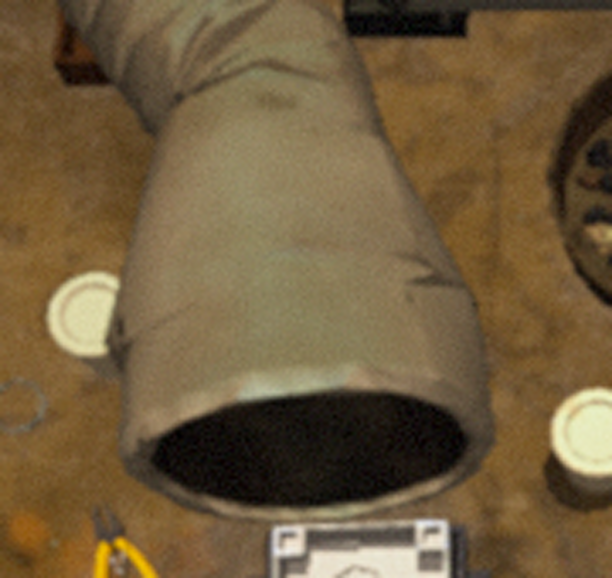

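View pics/d2.png

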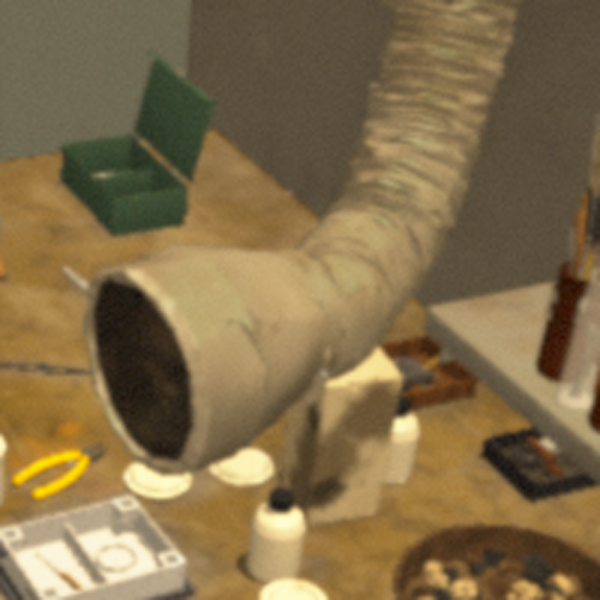

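```bash
python3 - <<'E'
from h import *
a=np.linspace(0,2*np.pi,200)
def circ(p):
    c=p[:3];n=np.array([np.cos(p[4])*np.cos(p[3]),np.cos(p[4])*np.sin(p[3]),np.sin(p[4])])
    u=np.cross([0,0,1],n);u/=np.linalg.norm(u);v=np.cross(n,u)
    return c+p[5]*(np.cos(a)[:,None]*u+np.sin(a)[:,None]*v)
def ext(q): return np.r_[q.min(0),q.max(0)]
obs=np.r_[145,111,254,151, 289,90,326,157]
def r(p):
    X=circ(p);return np.r_[ext(proj("top",X)),ext(proj("side",X))]-obs
b=None
for yaw in(3.1,2.5,3.7):
    s=least_squares(r,[.72,.2,.3,yaw,-.4,.12]);
    if b is None or s.cost<b.cost:b=s
X=circ(b.x);print(b.x.round(3),r(b.x).round(1));
print("low",X[X[:,2].argmin()].round(3),"near",X[X[:,0].argmin()].round(3),X[:,1].min(),X[:,1].max(),X[:,2].max())
E
```

```text
[ 0.684  0.203  0.307  2.77  -0.568  0.134] [-0.   0.1 -0.   0.1  0.2 -0.1  0.2 -0.1]
low [0.752 0.178 0.194] near [0.602 0.152 0.398] 0.07615890959877175 0.3306400879647676 0.41966051713085356
```

```bash
cat >> h.py <<'E'
_a=np.linspace(0,2*np.pi,200)
def circ(p):
    c=np.asarray(p[:3]);n=np.array([np.cos(p[4])*np.cos(p[3]),np.cos(p[4])*np.sin(p[3]),np.sin(p[4])])
    u=np.cross([0,0,1],n);u/=np.linalg.norm(u);v=np.cross(n,u)
    return c+p[5]*(np.cos(_a)[:,None]*u+np.sin(_a)[:,None]*v)
E
python3 - <<'E'
from h import *
import cv2
p=[.684,.203,.307,2.77,-.568,.134]
X=circ(p)
for cam,f,(x0,y0,x1,y1) in(("top",'top0',(110,0,290,170)),("side",'side0',(260,20,440,200))):
    im=cv2.imread(f'pics/{f}.png')[y0:y1,x0:x1];im=cv2.resize(im,None,fx=3.4,fy=3.4,interpolation=2)
    q=((proj(cam,X)-[x0,y0]+.5)*3.4).astype(int);cv2.polylines(im,[q],True,(255,0,255),1)
    # grip column
    for z in(.19,.25,.3,.35,.4):
        u=((proj(cam,[[.62,.2125,z]])-[x0,y0]+.5)*3.4).astype(int)[0];cv2.circle(im,tuple(int(i) for i in u),3,(0,255,0),-1)
    cv2.imwrite(f'pics/e_{cam}.png',im)
for n in C: print(n,-C[n]["R"].T@C[n]["t"])
E
```

```text
side [ 0.00998687 -1.17021798  1.22808478]
top [ 0.29479935 -0.00636256  1.19074477]
```

View pics/e_top.png

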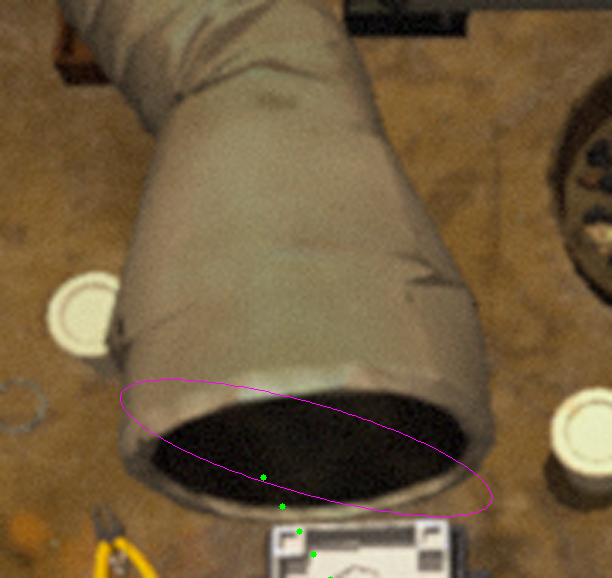

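View pics/e_side.png

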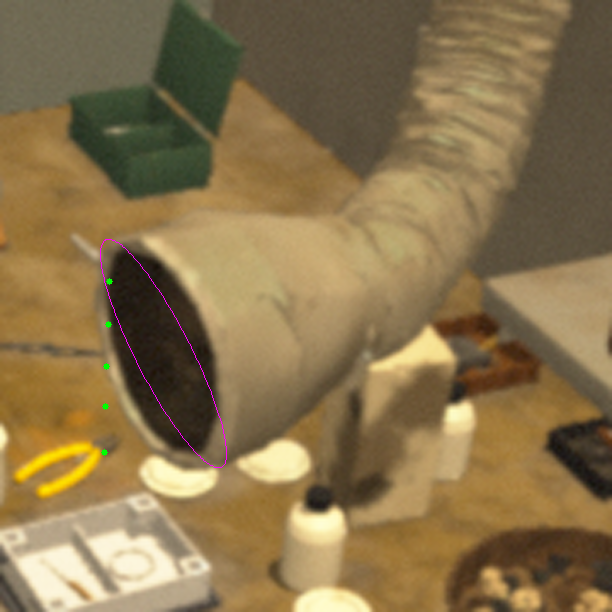

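```bash
python3 - <<'E'
from h import *
import cv2
T=np.array([(122,445),(150,487),(220,510),(300,518),(380,508),(450,482),(492,430),(440,385),(350,366),(260,370),(180,395)],float)/3.4+[110,0]
S=np.array([(103,300),(106,350),(122,410),(150,448),(185,465),(212,450),(222,400),(212,330),(190,275),(160,243),(125,240)],float)/3.4+[260,20]
def r(p):
    X=circ(p);o=[]
    for cam,Q in(("top",T),("side",S)):
        q=proj(cam,X);o.append(np.linalg.norm(Q[:,None]-q[None],axis=2).min(1))
    return np.concatenate(o)
b=None
for yaw in(2.5,3.1,3.7):
  for el in(-.5,0,.5):
    for z in(.2,.3,.4):
      s=least_squares(r,[.72,.2,z,yaw,el,.12])
      if b is None or s.cost<b.cost:b=s
X=circ(b.x);print(b.x.round(3).tolist(),r(b.x).round(1))
print("low",X[X[:,2].argmin()].round(3),"near",X[X[:,0].argmin()].round(3),X[:,1].min(),X[:,1].max(),X[:,2].max())
for cam,f,(x0,y0,x1,y1) in(("top",'top0',(110,0,290,170)),("side",'side0',(260,20,440,200))):
    im=cv2.imread(f'pics/{f}.png')[y0:y1,x0:x1];im=cv2.resize(im,None,fx=3.4,fy=3.4,interpolation=2)
    q=((proj(cam,X)-[x0,y0]+.5)*3.4).astype(int);cv2.polylines(im,[q],True,(255,0,255),1)
    cv2.imwrite(f'pics/f_{cam}.png',im)
a,c=cv2.imread('pics/f_top.png'),cv2.imread('pics/f_side.png')
cv2.imwrite('pics/f.png',cv2.resize(np.hstack([a[200:560],c[200:560]]),None,fx=.65,fy=.65))
E
```

```text
[0.678, 0.204, 0.307, 3.273, -0.003, 0.127] [1.2 0.9 0.4 0.4 0.4 0.4 1.9 0.9 0.5 0.1 1.  1.4 0.8 0.5 0.2 1.1 0.7 1.
 0.9 0.1 0.5 1.1]
low [0.678 0.205 0.18 ] near [0.661 0.329 0.309] 0.07768222255717191 0.3294445510348102 0.43367164070402686
```

View pics/f.png

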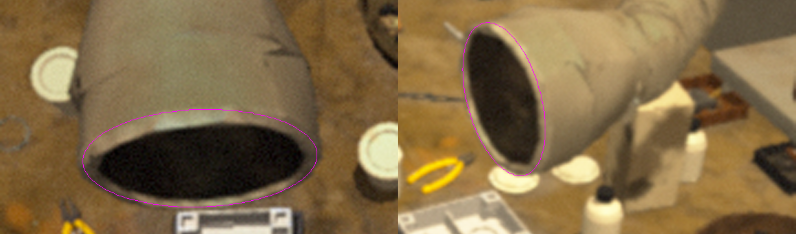

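```bash
python3 - <<'E'
import cv2
from h import *
s=cv2.imread('pics/side0.png');t=cv2.imread('pics/top0.png')
print(proj("side",[[.26,.596,.19],[.26,.596,.26],[.26,.596,.36]]),proj("top",[[.26,.596,.19],[.26,.596,.36]]))
cv2.imwrite('pics/g1.png',cv2.resize(s[0:130,60:220],None,fx=4.5,fy=4.5,interpolation=2))
cv2.imwrite('pics/g2.png',cv2.resize(t[270:420,0:130],None,fx=4,fy=4,interpolation=2))
E
```

```text
[[172.09091749 120.31512754]
 [169.71043832 104.93318745]
 [166.10579957  81.64109653]] [[ 50.67450447 303.34639453]
 [  2.39928582 305.78420661]]
```

View pics/g1.png

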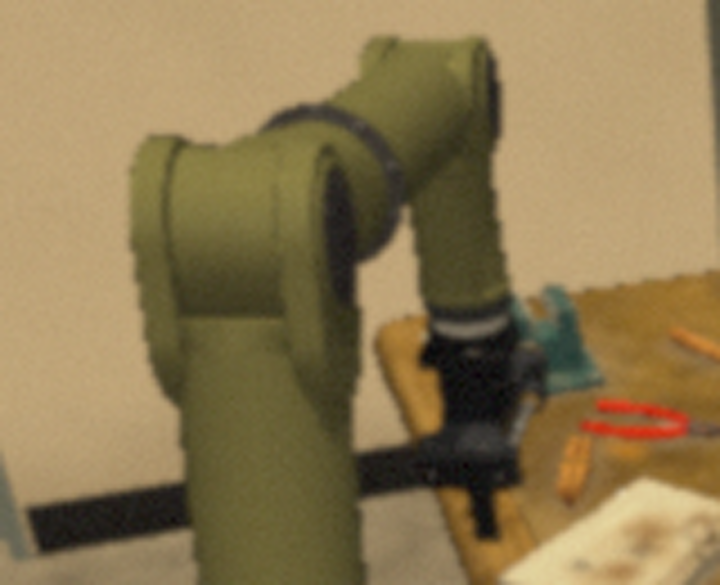

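View pics/g2.png

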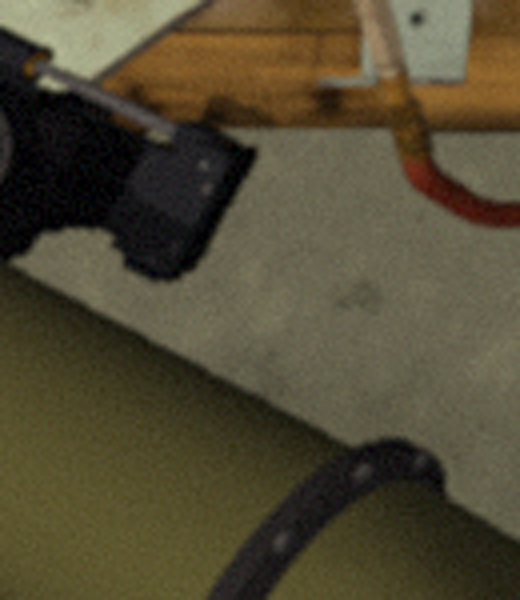

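```bash
cat > mv.py <<'E'
import json,sys,numpy as np
from scipy.spatial.transform import Rotation as R
F='cmd.json'
def load():
    d=json.load(open(F));return np.array(d["p"]),R.from_rotvec(d["r"])
def save(p,r): json.dump({"p":list(map(float,p)),"r":list(map(float,r.as_rotvec()))},open(F,'w'))
def down(a,sx=None):
    # tool pointing down with tool y at world angle a
    y=np.array([np.cos(a),np.sin(a),0]);z=np.array([0,0,-1.]);x=np.cross(y,z)
    return R.from_matrix(np.c_[x,y,z])
def to(p,rot=None):
    p0,r0=load();s=r0.inv().apply(np.array(p)-p0);w=(r0.inv()*(rot or r0)).as_rotvec()
    return s.round(4),w.round(4)
def sent(t,w=(0,0,0)):
    p0,r0=load();save(p0+r0.apply(t),r0*R.from_rotvec(w))
def st():
    from bench import ctrl
    s=ctrl.get_state();p,r=load();e=(r.inv()*R.from_rotvec(s["tool_rot"])).as_rotvec()
    print("t",round(s["time"],2),"pos",s["position"].round(4) if hasattr(s["position"],'round') else np.round(s["position"],4),"cmd",p.round(4),"rotdev",e.round(4),"F",np.round(s["ft_force"],2),"M",np.round(s["torque"],2),"grip",round(s["grip_width"],4))
    return s
E
python3 - <<'E'
from mv import *
s0=[-.640639,-3.07527,.002979]
save([.2594,.5953,.1891],R.from_rotvec(s0))
st()
print(to([.5,-.05,.22],down(-.285)),R.from_rotvec(s0).as_matrix().round(3))
E
```

```text
t 0.1 pos [0.2594 0.5954 0.1891] cmd [0.2594 0.5953 0.1891] rotdev [-0.0002 -0.     -0.0001] F [ 0.4   0.81 -0.97] M [ 0.04 -0.04 -0.01] grip 0.9963
(array([-0.4783, -0.4956, -0.0299]), array([-0.0015,  0.0015,  1.445 ])) [[-0.917  0.399 -0.001]
 [ 0.399  0.917 -0.002]
 [-0.    -0.002 -1.   ]]
```

>>> carry_out([
  {"tx":-0.04,"ty":-0.04,"tz":-0.01,"rz":0.13,"jaw":1},
  {"tx":-0.08,"ty":-0.083,"tz":-0.03,"rz":0.26,"jaw":1},
  {"tx":-0.12,"ty":-0.124,"tz":-0.03,"rz":0.39,"jaw":1},
  {"tx":-0.16,"ty":-0.166,"tz":-0.03,"rz":0.52,"jaw":1},
  {"tx":-0.2,"ty":-0.207,"tz":-0.03,"rz":0.65,"jaw":1},
  {"tx":-0.24,"ty":-0.249,"tz":-0.03,"rz":0.78,"jaw":1},
  {"tx":-0.28,"ty":-0.29,"tz":-0.03,"rz":0.91,"jaw":1},
  {"tx":-0.32,"ty":-0.332,"tz":-0.03,"rz":1.04,"jaw":1},
  {"tx":-0.36,"ty":-0.373,"tz":-0.03,"rz":1.17,"jaw":1},
  {"tx":-0.4,"ty":-0.415,"tz":-0.03,"rz":1.3,"jaw":1},
  {"tx":-0.44,"ty":-0.456,"tz":-0.03,"rz":1.445,"jaw":1},
  {"tx":-0.478,"ty":-0.496,"tz":-0.03,"rz":1.445,"jaw":1},
])

```text
invalid input
```

>>> carry_out([
  {"tx":-0.04,"ty":-0.04,"tz":-0.01,"rx":0.0,"ry":0.0,"rz":0.13,"jaw":1.0},
  {"tx":-0.08,"ty":-0.083,"tz":-0.03,"rx":0.0,"ry":0.0,"rz":0.26,"jaw":1.0},
  {"tx":-0.12,"ty":-0.124,"tz":-0.03,"rx":0.0,"ry":0.0,"rz":0.39,"jaw":1.0},
  {"tx":-0.16,"ty":-0.166,"tz":-0.03,"rx":0.0,"ry":0.0,"rz":0.52,"jaw":1.0},
  {"tx":-0.2,"ty":-0.207,"tz":-0.03,"rx":0.0,"ry":0.0,"rz":0.65,"jaw":1.0},
  {"tx":-0.24,"ty":-0.249,"tz":-0.03,"rx":0.0,"ry":0.0,"rz":0.78,"jaw":1.0},
  {"tx":-0.28,"ty":-0.29,"tz":-0.03,"rx":0.0,"ry":0.0,"rz":0.91,"jaw":1.0},
  {"tx":-0.32,"ty":-0.332,"tz":-0.03,"rx":0.0,"ry":0.0,"rz":1.04,"jaw":1.0},
  {"tx":-0.36,"ty":-0.373,"tz":-0.03,"rx":0.0,"ry":0.0,"rz":1.17,"jaw":1.0},
  {"tx":-0.4,"ty":-0.415,"tz":-0.03,"rx":0.0,"ry":0.0,"rz":1.3,"jaw":1.0},
  {"tx":-0.44,"ty":-0.456,"tz":-0.03,"rx":0.0,"ry":0.0,"rz":1.445,"jaw":1.0},
  {"tx":-0.478,"ty":-0.496,"tz":-0.03,"rx":0.0,"ry":0.0,"rz":1.445,"jaw":1.0},
])

```text
time: 1.6
position: [0.4999, -0.0516, 0.22]
tool_rot: [-2.515, -1.882, -0.001]
ft_force: [0.9, 0.3, 0.8]
grip_width: 1.002
```

```bash
python3 - <<'E'
from mv import *
sent([-.478,-.496,-.03],[0,0,1.445]);st()
print(to([.6003,-.205,.13],down(-.285)),to([.6003,-.205,.087],down(-.285)))
E
```

```text
t 1.6 pos [ 0.4999 -0.0516  0.22  ] cmd [ 0.4996 -0.0503  0.2201] rotdev [-0.0003  0.0023  0.0013] F [0.95 0.34 0.8 ] M [-0.05 -0.    0.01] grip 1.0021
(array([-0.12  ,  0.1402,  0.0903]), array([-0.0001,  0.0019,  0.    ])) (array([-0.1199,  0.1402,  0.1333]), array([-0.0001,  0.0019,  0.    ]))
```

>>> carry_out([
  {"tx":-0.04,"ty":0.047,"tz":0.02,"rx":0.0,"ry":0.0,"rz":0.0,"jaw":1.0},
  {"tx":-0.08,"ty":0.094,"tz":0.04,"rx":0.0,"ry":0.0,"rz":0.0,"jaw":1.0},
  {"tx":-0.12,"ty":0.14,"tz":0.06,"rx":0.0,"ry":0.0,"rz":0.0,"jaw":1.0},
  {"tx":-0.12,"ty":0.14,"tz":0.07,"rx":0.0,"ry":0.0,"rz":0.0,"jaw":1.0},
  {"tx":-0.12,"ty":0.14,"tz":0.07,"rx":0.0,"ry":0.0,"rz":0.0,"jaw":1.0},
], grip_force=30)

```text
time: 2.22
position: [0.5991, -0.2039, 0.1483]
tool_rot: [-2.513, -1.881, 0.004]
ft_force: [-0.8, 0.1, -0.2]
grip_width: 1.002
```

```bash
python3 - <<'E'
from mv import *
from ov import *
from bench import get_image
sent([-.12,.14,.07]);st()
for n in("top","side"): cv2.imwrite(f'pics/{n}1.png',cv2.cvtColor(get_image(n),cv2.COLOR_RGB2BGR))
U=(.6003,-.205,-.285);it=[(UP,U,(255,0,255))]
draw(cv2.imread('pics/side1.png'),"side",it,(270,150,390,290),4,'pics/k1.png')
print(to([.6003,-.205,.087]))
E
```

```text
t 2.23 pos [ 0.5991 -0.2039  0.1483] cmd [ 0.6002 -0.2049  0.1503] rotdev [0.0036 0.0015 0.001 ] F [-0.76  0.15 -0.24] M [-0.01  0.05 -0.  ] grip 1.0017
(array([0.0001, 0.0002, 0.0633]), array([0., 0., 0.]))
```

View pics/k1.png

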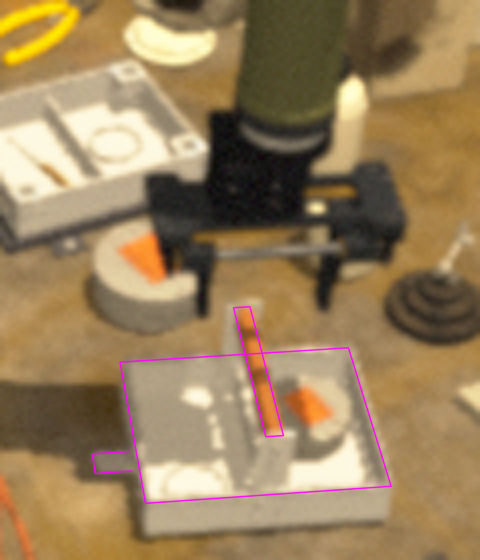

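View pics/top1.png

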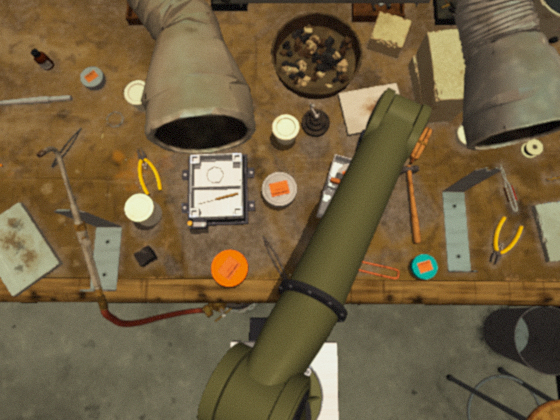

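>>> carry_out([
  {"tx":0.0,"ty":0.0,"tz":0.03,"rx":0.0,"ry":0.0,"rz":0.0,"jaw":1.0},
  {"tx":0.0,"ty":0.0,"tz":0.055,"rx":0.0,"ry":0.0,"rz":0.0,"jaw":1.0},
  {"tx":0.0,"ty":0.0,"tz":0.063,"rx":0.0,"ry":0.0,"rz":0.0,"jaw":1.0},
  {"tx":0.0,"ty":0.0,"tz":0.063,"rx":0.0,"ry":0.0,"rz":0.0,"jaw":0.5},
  {"tx":0.0,"ty":0.0,"tz":0.063,"rx":0.0,"ry":0.0,"rz":0.0,"jaw":0.3},
  {"tx":0.0,"ty":0.0,"tz":0.063,"rx":0.0,"ry":0.0,"rz":0.0,"jaw":0.0},
  {"tx":0.0,"ty":0.0,"tz":0.063,"rx":0.0,"ry":0.0,"rz":0.0,"jaw":0.0},
  {"tx":0.0,"ty":0.0,"tz":0.063,"rx":0.0,"ry":0.0,"rz":0.0,"jaw":0.0},
  {"tx":0.0,"ty":0.0,"tz":0.063,"rx":0.0,"ry":0.0,"rz":0.0,"jaw":0.0},
], grip_force=45)

```text
time: 3.45
position: [0.6004, -0.2043, 0.0871]
tool_rot: [-2.514, -1.883, 0.0]
ft_force: [0.0, 0.1, 0.5]
grip_width: 0.405
```

```bash
python3 - <<'E'
from mv import *
sent([0,0,.063]);st()
E
```

```text
t 3.45 pos [ 0.6004 -0.2043  0.0871] cmd [ 0.6001 -0.205   0.0873] rotdev [-0.0001  0.0019  0.0001] F [0.04 0.07 0.46] M [-0.06  0.04  0.05] grip 0.4048
```

Fingers move slowly (0.405 and still closing); keep closing.

>>> carry_out([
  {"tx":0.0,"ty":0.0,"tz":0.0,"rx":0.0,"ry":0.0,"rz":0.0,"jaw":0.0},
  {"tx":0.0,"ty":0.0,"tz":0.0,"rx":0.0,"ry":0.0,"rz":0.0,"jaw":0.0},
  {"tx":0.0,"ty":0.0,"tz":0.0,"rx":0.0,"ry":0.0,"rz":0.0,"jaw":0.0},
  {"tx":0.0,"ty":0.0,"tz":0.0,"rx":0.0,"ry":0.0,"rz":0.0,"jaw":0.0},
  {"tx":0.0,"ty":0.0,"tz":0.0,"rx":0.0,"ry":0.0,"rz":0.0,"jaw":0.0},
])

```text
time: 4.08
position: [0.6004, -0.2042, 0.0872]
tool_rot: [-2.514, -1.883, -0.0]
ft_force: [0.2, -0.5, 0.6]
grip_width: 0.007
```

```bash
python3 - <<'E'
from mv import *
st()
E
```

```text
t 4.08 pos [ 0.6004 -0.2042  0.0872] cmd [ 0.6001 -0.205   0.0873] rotdev [-0.0002  0.002   0.    ] F [ 0.23 -0.47  0.64] M [-0.08  0.08 -0.02] grip 0.0068
```

```bash
python3 - <<'E'
from ov import *
from bench import get_image
for n in("top","side"): cv2.imwrite(f'pics/{n}2.png',cv2.cvtColor(get_image(n),cv2.COLOR_RGB2BGR))
U=(.6003,-.205,-.285);it=[(UP,U,(255,0,255))]
draw(cv2.imread('pics/side2.png'),"side",[],(270,190,390,290),6,'pics/k2.png')
E
```

```text
(no output)
```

View pics/k2.png

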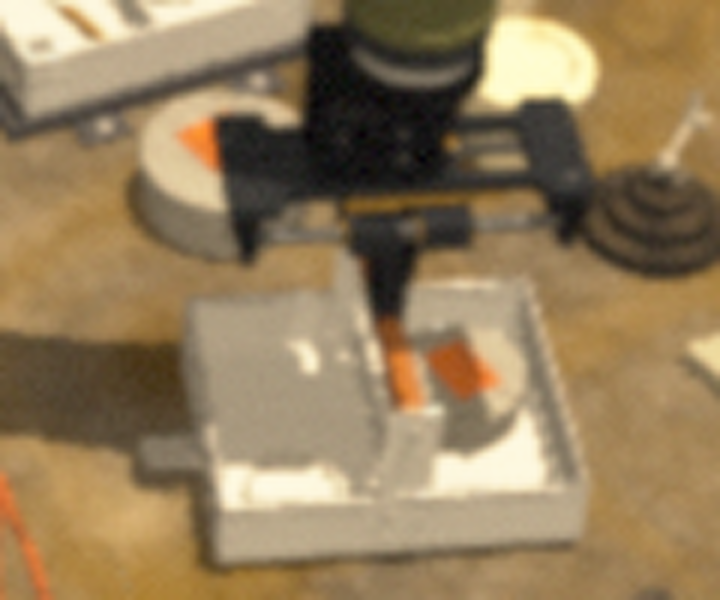

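```bash
python3 - <<'E'
from ov import *
U=(.6003,-.205,-.285);it=[(UP,U,(255,0,255))]
s=cv2.imread('pics/side2.png')
draw(s,"side",it,(315,215,365,265),12,'pics/k3.png')
print(((proj("side",[[.6004,-.2042,.0872],[.6004,-.2042,.106],[.6004,-.2042,.157]])-[315,215])*12).round())
E
```

```text
[[218. 390.]
 [223. 341.]
 [239. 206.]]
```

View pics/k3.png

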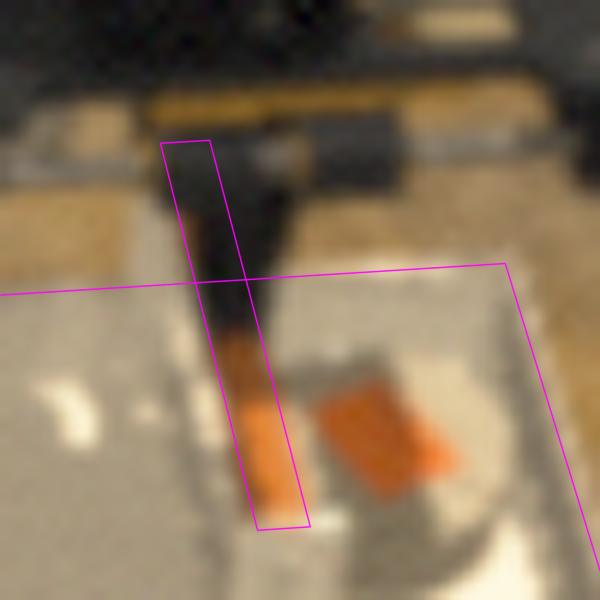

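```bash
python3 - <<'E'
from ov import *
a=-.283;c=np.array([.5991,-.2039,.1483]);d=np.array([np.cos(a),np.sin(a),0])
print(proj("side",[c-d*.0435,c+d*.0435,c-d*.0585,c+d*.0585]).round(1))
s=cv2.imread('pics/side1.png')
draw(s,"side",[],(300,180,380,250),9,'pics/k4.png')
t=cv2.imread('pics/top2.png')
draw(t,"top",[(UP,(.6003,-.205,-.285),(255,0,255))],(300,80,440,240),4.5,'pics/k5.png')
E
```

```text
[[320.9 235. ]
 [347.7 233.3]
 [316.2 235.3]
 [352.2 233. ]]
```

View pics/k4.png

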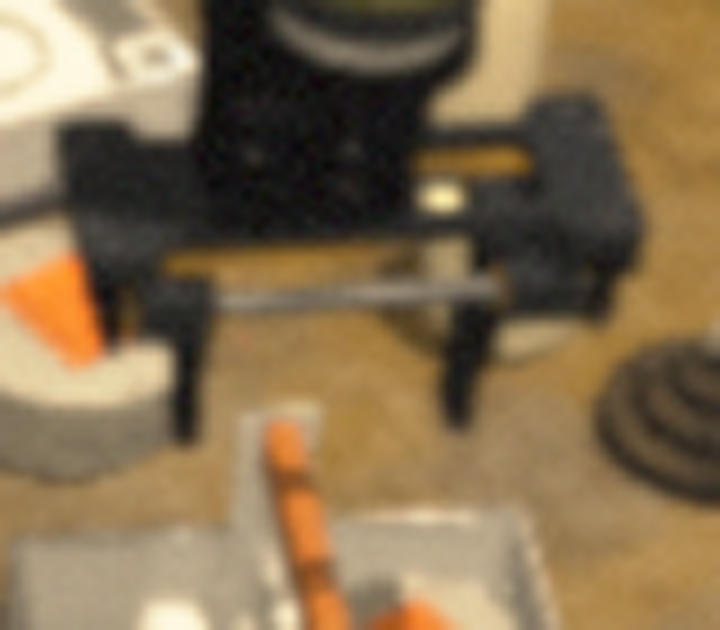

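View pics/k5.png

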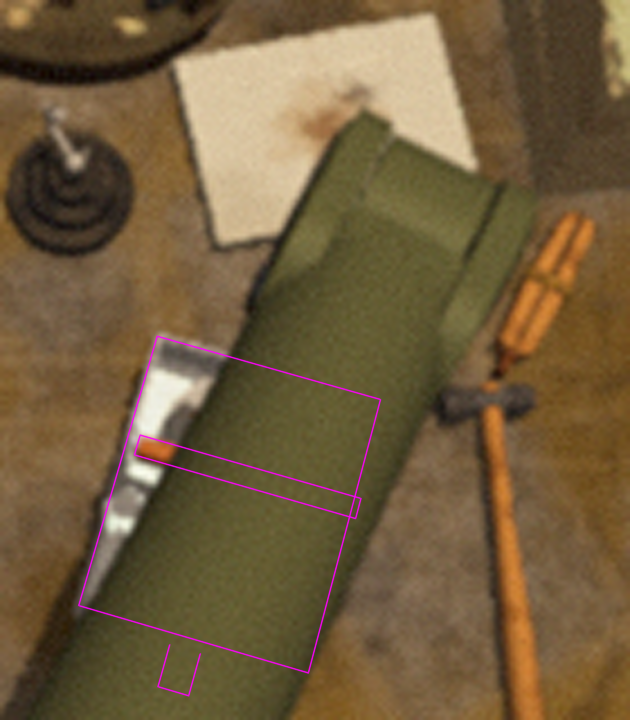

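>>> carry_out([
  {"tx":0.0,"ty":0.0,"tz":-0.03,"rx":0.0,"ry":0.0,"rz":0.0,"jaw":0.6},
  {"tx":0.0,"ty":0.0,"tz":-0.03,"rx":0.0,"ry":0.0,"rz":0.0,"jaw":0.6},
  {"tx":0.0,"ty":0.0,"tz":-0.03,"rx":0.0,"ry":0.0,"rz":0.0,"jaw":0.6},
  {"tx":0.0,"ty":0.0,"tz":-0.03,"rx":0.0,"ry":0.0,"rz":0.0,"jaw":0.6},
  {"tx":0.0,"ty":0.0,"tz":-0.03,"rx":0.0,"ry":0.0,"rz":0.0,"jaw":0.6},
  {"tx":0.0,"ty":0.0,"tz":-0.03,"rx":0.0,"ry":0.0,"rz":0.0,"jaw":0.6},
  {"tx":0.0,"ty":0.0,"tz":-0.03,"rx":0.0,"ry":0.0,"rz":0.0,"jaw":0.6},
])

```text
time: 5.05
position: [0.6003, -0.2042, 0.117]
tool_rot: [-2.514, -1.883, 0.0]
ft_force: [0.3, -0.3, 0.1]
grip_width: 0.592
```

```bash
python3 - <<'E'
from mv import *
from ov import *
from bench import get_image
sent([0,0,-.03]);s=st()
im=cv2.cvtColor(get_image("side"),cv2.COLOR_RGB2BGR);cv2.imwrite('pics/side3.png',im)
a=-.285;c=s["position"];d=np.array([np.cos(a),np.sin(a),0]);w=.0435*s["grip_width"]
L=[[tuple(c+k*d*(w+.0)),tuple(c+k*d*w+[0,0,.07])] for k in(-1,1)]
L+=[[tuple(c-d*.095+[0,0,.07]),tuple(c+d*.095+[0,0,.07])]]
draw(im,"side",[(UP,(.6003,-.205,-.285),(255,0,255)),(L,(0,0,0),(255,255,0))],(300,195,380,265),9,'pics/k6.png')
E
```

```text
t 5.05 pos [ 0.6003 -0.2042  0.117 ] cmd [ 0.6001 -0.205   0.1173] rotdev [0.0001 0.0019 0.    ] F [ 0.31 -0.32  0.1 ] M [-0.09  0.1  -0.  ] grip 0.5916
```

View pics/k6.png

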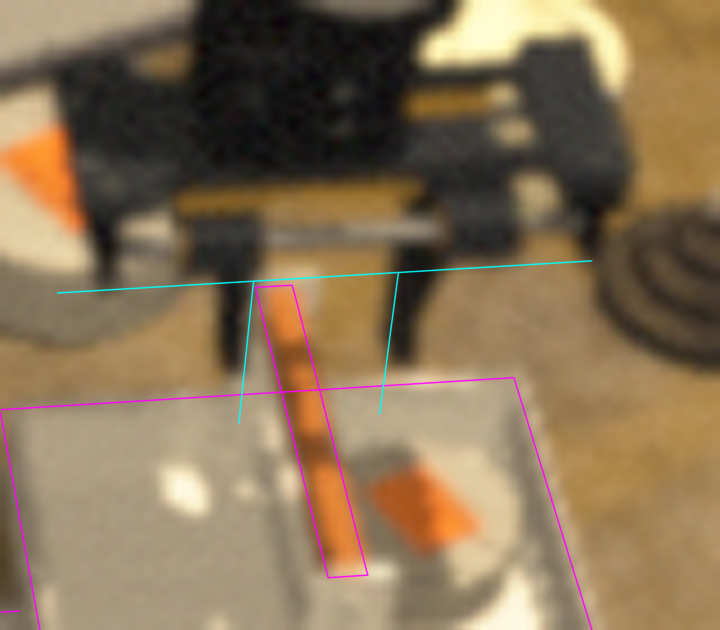

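>>> carry_out([
  {"tx":0.0,"ty":0.0,"tz":0.025,"rx":0.0,"ry":0.0,"rz":0.0,"jaw":0.6},
  {"tx":0.0,"ty":0.0,"tz":0.04,"rx":0.0,"ry":0.0,"rz":0.0,"jaw":0.6},
  {"tx":0.0,"ty":0.0,"tz":0.055,"rx":0.0,"ry":0.0,"rz":0.0,"jaw":0.6},
  {"tx":0.0,"ty":0.0,"tz":0.055,"rx":0.0,"ry":0.0,"rz":0.0,"jaw":0.6},
  {"tx":0.0,"ty":0.0,"tz":0.055,"rx":0.0,"ry":0.0,"rz":0.0,"jaw":0.0},
  {"tx":0.0,"ty":0.0,"tz":0.055,"rx":0.0,"ry":0.0,"rz":0.0,"jaw":0.0},
  {"tx":0.0,"ty":0.0,"tz":0.055,"rx":0.0,"ry":0.0,"rz":0.0,"jaw":0.0},
  {"tx":0.0,"ty":0.0,"tz":0.055,"rx":0.0,"ry":0.0,"rz":0.0,"jaw":0.0},
  {"tx":0.0,"ty":0.0,"tz":0.055,"rx":0.0,"ry":0.0,"rz":0.0,"jaw":0.0},
  {"tx":0.0,"ty":0.0,"tz":0.055,"rx":0.0,"ry":0.0,"rz":0.0,"jaw":0.0},
], grip_force=45)

```text
time: 6.35
position: [0.6013, -0.2044, 0.0625]
tool_rot: [2.513, 1.883, 0.002]
ft_force: [3.3, -1.4, -0.9]
grip_width: 0.154
```

```bash
python3 - <<'E'
from mv import *
from ov import *
from bench import get_image
sent([0,0,.055]);s=st()
im=cv2.cvtColor(get_image("side"),cv2.COLOR_RGB2BGR);cv2.imwrite('pics/side4.png',im)
draw(im,"side",[(UP,(.6003,-.205,-.285),(255,0,255))],(300,195,380,265),9,'pics/k7.png')
E
```

```text
t 6.35 pos [ 0.6013 -0.2044  0.0625] cmd [ 0.6001 -0.2051  0.0623] rotdev [-0.002   0.002   0.0001] F [ 3.33 -1.41 -0.92] M [-0.3  -0.57 -0.04] grip 0.1538
```

View pics/k7.png

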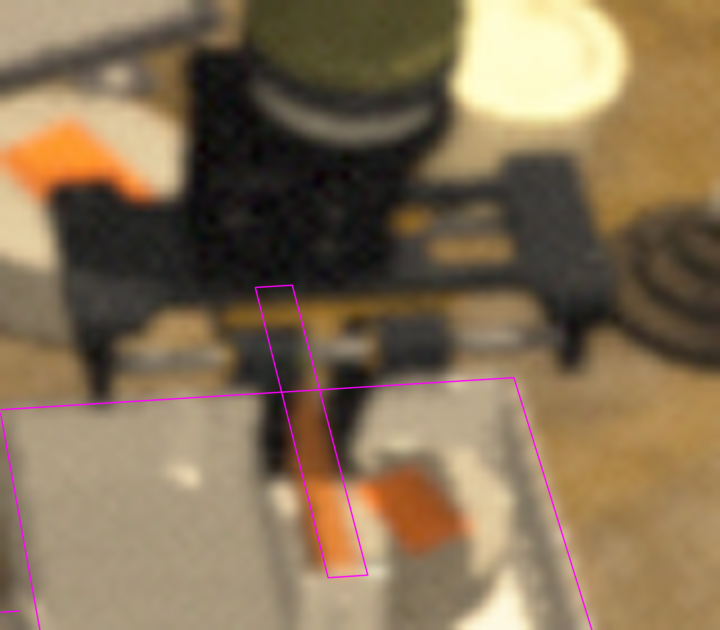

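>>> carry_out([
  {"tx":0.0,"ty":0.0,"tz":-0.004,"rx":0.0,"ry":0.0,"rz":0.0,"jaw":0.0},
  {"tx":0.0,"ty":0.0,"tz":-0.012,"rx":0.0,"ry":0.0,"rz":0.0,"jaw":0.0},
  {"tx":0.0,"ty":0.0,"tz":-0.025,"rx":0.0,"ry":0.0,"rz":0.0,"jaw":0.0},
  {"tx":0.0,"ty":0.0,"tz":-0.04,"rx":0.0,"ry":0.0,"rz":0.0,"jaw":0.0},
  {"tx":0.0,"ty":0.0,"tz":-0.06,"rx":0.0,"ry":0.0,"rz":0.0,"jaw":0.0},
  {"tx":0.0,"ty":0.0,"tz":-0.08,"rx":0.0,"ry":0.0,"rz":0.0,"jaw":0.0},
  {"tx":0.0,"ty":0.0,"tz":-0.1,"rx":0.0,"ry":0.0,"rz":0.0,"jaw":0.0},
  {"tx":0.0,"ty":0.0,"tz":-0.115,"rx":0.0,"ry":0.0,"rz":0.0,"jaw":0.0},
  {"tx":0.0,"ty":0.0,"tz":-0.12,"rx":0.0,"ry":0.0,"rz":0.0,"jaw":0.0},
  {"tx":0.0,"ty":0.0,"tz":-0.12,"rx":0.0,"ry":0.0,"rz":0.0,"jaw":0.0},
], grip_force=55)

```text
time: 7.65
position: [0.6003, -0.2042, 0.1821]
tool_rot: [-2.514, -1.883, -0.0]
ft_force: [-0.5, 0.1, -5.2]
grip_width: 0.154
```

```bash
python3 - <<'E'
from mv import *
from ov import *
from bench import get_image
sent([0,0,-.12]);s=st()
im=cv2.cvtColor(get_image("side"),cv2.COLOR_RGB2BGR);cv2.imwrite('pics/side5.png',im)
draw(im,"side",[(UP,(.6003,-.205,-.285,.120),(255,0,255))],(280,140,390,260),5.5,'pics/k8.png')
E
```

```text
t 7.65 pos [ 0.6003 -0.2042  0.1821] cmd [ 0.6002 -0.2048  0.1823] rotdev [-0.0001  0.002  -0.    ] F [-0.46  0.12 -5.17] M [-0.09  0.07 -0.05] grip 0.1542
```

View pics/k8.png

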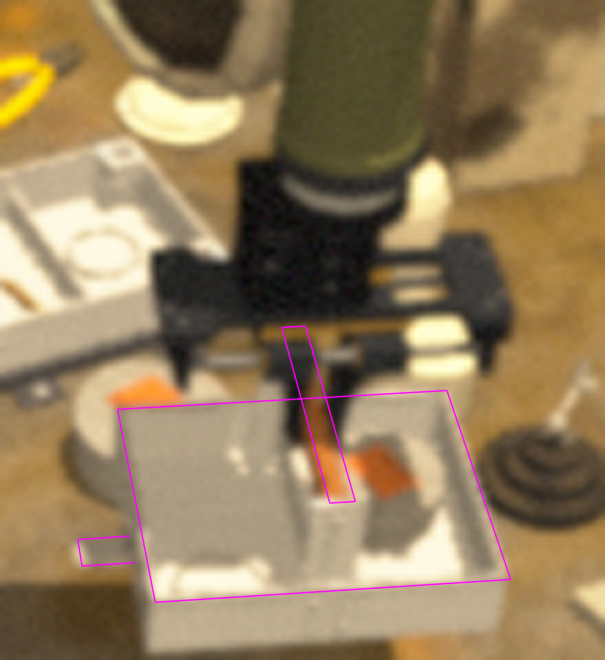

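```bash
python3 - <<'E'
from mv import *
print(to([.56,.213,.1823],down(.04)))
E
```

```text
(array([ 0.3897, -0.156 , -0.0007]), array([-0.0005,  0.0019, -0.325 ]))
```

>>> carry_out([
  {"tx":0.008,"ty":-0.003,"tz":0.0,"rx":0.0,"ry":0.0,"rz":-0.006,"jaw":0.0},
  {"tx":0.027,"ty":-0.011,"tz":0.0,"rx":0.0,"ry":0.0,"rz":-0.023,"jaw":0.0},
  {"tx":0.062,"ty":-0.025,"tz":0.0,"rx":0.0,"ry":0.0,"rz":-0.052,"jaw":0.0},
  {"tx":0.105,"ty":-0.042,"tz":0.0,"rx":0.0,"ry":0.0,"rz":-0.088,"jaw":0.0},
  {"tx":0.152,"ty":-0.061,"tz":0.0,"rx":0.0,"ry":0.0,"rz":-0.127,"jaw":0.0},
  {"tx":0.199,"ty":-0.08,"tz":0.0,"rx":0.0,"ry":0.0,"rz":-0.166,"jaw":0.0},
  {"tx":0.246,"ty":-0.098,"tz":0.0,"rx":0.0,"ry":0.0,"rz":-0.205,"jaw":0.0},
  {"tx":0.292,"ty":-0.117,"tz":0.0,"rx":0.0,"ry":0.0,"rz":-0.244,"jaw":0.0},
  {"tx":0.335,"ty":-0.134,"tz":0.0,"rx":0.0,"ry":0.0,"rz":-0.28,"jaw":0.0},
  {"tx":0.366,"ty":-0.147,"tz":0.0,"rx":0.0,"ry":0.002,"rz":-0.306,"jaw":0.0},
  {"tx":0.384,"ty":-0.154,"tz":0.0,"rx":0.0,"ry":0.002,"rz":-0.32,"jaw":0.0},
  {"tx":0.39,"ty":-0.156,"tz":0.0,"rx":0.0,"ry":0.002,"rz":-0.325,"jaw":0.0},
])

```text
time: 9.2
position: [0.5601, 0.2145, 0.182]
tool_rot: [-2.175, -2.266, -0.002]
ft_force: [0.0, -0.8, -6.1]
grip_width: 0.153
```

```bash
python3 - <<'E'
from mv import *
from bench import get_image
import cv2
sent([.39,-.156,0],[0,.002,-.325]);s=st()
im=cv2.cvtColor(get_image("side"),cv2.COLOR_RGB2BGR);cv2.imwrite('pics/side6.png',im)
im=cv2.resize(im[60:230,200:400],None,fx=3.5,fy=3.5,interpolation=2);cv2.imwrite('pics/k9.png',im)
for z in(.182,.15):print(to([.585,.214,z]))
E
```

```text
t 9.2 pos [0.5601 0.2145 0.182 ] cmd [0.5601 0.2133 0.1816] rotdev [-0.0005  0.0011 -0.0011] F [ 0.04 -0.75 -6.09] M [-0.18  0.05  0.02] grip 0.1531
(array([-0.0003,  0.0249, -0.0004]), array([0., 0., 0.]))
(array([-0.0003,  0.0249,  0.0316]), array([0., 0., 0.]))
```

View pics/k9.png

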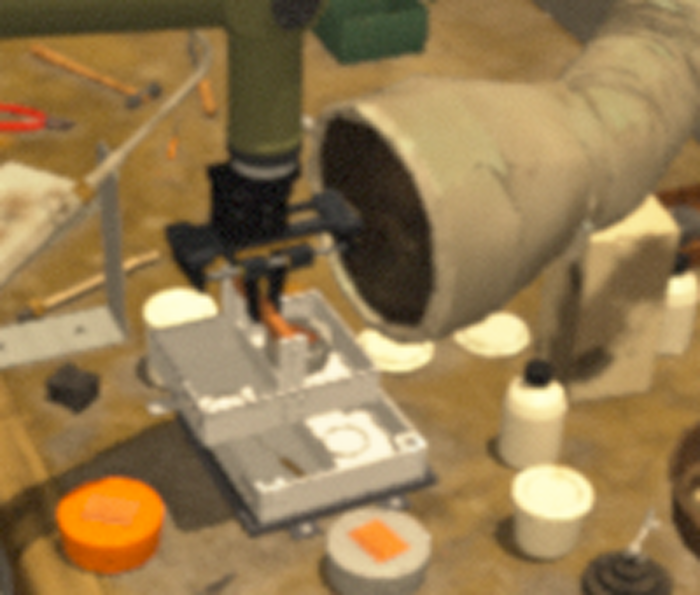

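>>> carry_out([
  {"tx":0.0,"ty":0.006,"tz":0.0,"rx":0.0,"ry":0.0,"rz":0.0,"jaw":0.0},
  {"tx":0.0,"ty":0.012,"tz":0.0,"rx":0.0,"ry":0.0,"rz":0.0,"jaw":0.0},
  {"tx":0.0,"ty":0.016,"tz":0.0,"rx":0.0,"ry":0.0,"rz":0.0,"jaw":0.0},
  {"tx":0.0,"ty":0.019,"tz":0.0,"rx":0.0,"ry":0.0,"rz":0.0,"jaw":0.0},
  {"tx":0.0,"ty":0.022,"tz":0.0,"rx":0.0,"ry":0.0,"rz":0.0,"jaw":0.0},
])

```text
time: 9.88
position: [0.5825, 0.2147, 0.1821]
tool_rot: [-2.176, -2.264, -0.002]
ft_force: [-0.4, 0.3, -5.6]
grip_width: 0.16
```

>>> carry_out([
  {"tx":0.0,"ty":0.003,"tz":0.0,"rx":0.0,"ry":0.0,"rz":0.0,"jaw":0.0},
  {"tx":0.0,"ty":0.006,"tz":0.0,"rx":0.0,"ry":0.0,"rz":0.0,"jaw":0.0},
])

```text
time: 10.12
position: [0.5884, 0.2152, 0.1822]
tool_rot: [-2.176, -2.265, -0.003]
ft_force: [0.1, 0.6, -6.3]
grip_width: 0.159
```

>>> carry_out([
  {"tx":0.0,"ty":0.003,"tz":0.0,"rx":0.0,"ry":0.0,"rz":0.0,"jaw":0.0},
  {"tx":0.0,"ty":0.006,"tz":0.0,"rx":0.0,"ry":0.0,"rz":0.0,"jaw":0.0},
])

```text
time: 10.38
position: [0.5945, 0.2153, 0.1822]
tool_rot: [-2.176, -2.265, -0.003]
ft_force: [0.4, 0.5, -5.3]
grip_width: 0.155
```

```bash
python3 - <<'E'
from mv import *
sent([0,.022,0]);sent([0,.006,0]);sent([0,.006,0]);s=st()
print(to([.619,.2134,.1816],down(.04)),to([.619,.2134,.15],down(.04)))
E
```

```text
t 10.38 pos [0.5945 0.2153 0.1822] cmd [0.5941 0.2146 0.1816] rotdev [-0.0008  0.0018 -0.0001] F [ 0.44  0.51 -5.35] M [-0.1   0.06  0.01] grip 0.1547
(array([-0.0022,  0.0248, -0.    ]), array([-0.0004, -0.0002,  0.    ])) (array([-0.0022,  0.0248,  0.0316]), array([-0.0004, -0.0002,  0.    ]))
```

>>> carry_out([
  {"tx":-0.001,"ty":0.006,"tz":0.0,"rx":0.0,"ry":0.0,"rz":0.0,"jaw":0.0},
  {"tx":-0.002,"ty":0.012,"tz":0.0,"rx":0.0,"ry":0.0,"rz":0.0,"jaw":0.0},
  {"tx":-0.002,"ty":0.018,"tz":0.0,"rx":0.0,"ry":0.0,"rz":0.0,"jaw":0.0},
])

```text
time: 10.75
position: [0.6129, 0.2138, 0.1822]
tool_rot: [-2.176, -2.264, -0.003]
ft_force: [-0.8, -0.5, -5.7]
grip_width: 0.16
```

>>> carry_out([
  {"tx":0.0,"ty":0.005,"tz":0.0,"rx":0.0,"ry":0.0,"rz":0.0,"jaw":0.0},
  {"tx":0.0,"ty":0.007,"tz":0.006,"rx":0.0,"ry":0.0,"rz":0.0,"jaw":0.0},
  {"tx":0.0,"ty":0.007,"tz":0.012,"rx":0.0,"ry":0.0,"rz":0.0,"jaw":0.0},
])

```text
time: 11.12
position: [0.6193, 0.2142, 0.1695]
tool_rot: [-2.176, -2.264, -0.002]
ft_force: [-0.1, 0.3, -5.4]
grip_width: 0.153
```

>>> carry_out([
  {"tx":0.0,"ty":0.0,"tz":0.006,"rx":0.0,"ry":0.0,"rz":0.0,"jaw":0.0},
  {"tx":0.0,"ty":0.0,"tz":0.012,"rx":0.0,"ry":0.0,"rz":0.0,"jaw":0.0},
  {"tx":0.0,"ty":0.0,"tz":0.018,"rx":0.0,"ry":0.0,"rz":0.0,"jaw":0.0},
  {"tx":0.0,"ty":0.0,"tz":0.022,"rx":0.0,"ry":0.0,"rz":0.0,"jaw":0.0},
])

```text
time: 11.62
position: [0.6191, 0.2143, 0.1477]
tool_rot: [-2.176, -2.264, -0.002]
ft_force: [0.3, 0.7, -6.6]
grip_width: 0.152
```

```bash
python3 - <<'E'
from mv import *
from ov import *
from bench import get_image
sent([-.002,.018,0]);sent([0,.007,.012]);sent([0,0,.022]);s=st()
z=s["position"][2]-.0525-.01
L=(.619,.2125,.04);F=(.6147,.2135,.040)
p=s["position"];U=(p[0],p[1]-.0009,.04,z)
for n in("top","side"):
    im=cv2.cvtColor(get_image(n),cv2.COLOR_RGB2BGR);cv2.imwrite(f'pics/{n}7.png',im)
    if n=="side":draw(im,n,[(UP,U,(255,0,255)),(LO,L,(0,0,255))],(245,100,335,220),6,'pics/m_side.png')
    else:draw(im,n,[(UP,U,(255,0,255)),(LO,L,(0,0,255))],(160,120,270,240),5.4,'pics/m_top.png')
E
```

```text
t 11.62 pos [0.6191 0.2143 0.1477] cmd [0.6191 0.2137 0.1476] rotdev [-0.0004  0.0017 -0.    ] F [ 0.27  0.71 -6.6 ] M [-0.07  0.11 -0.02] grip 0.1516
```

View pics/m_side.png

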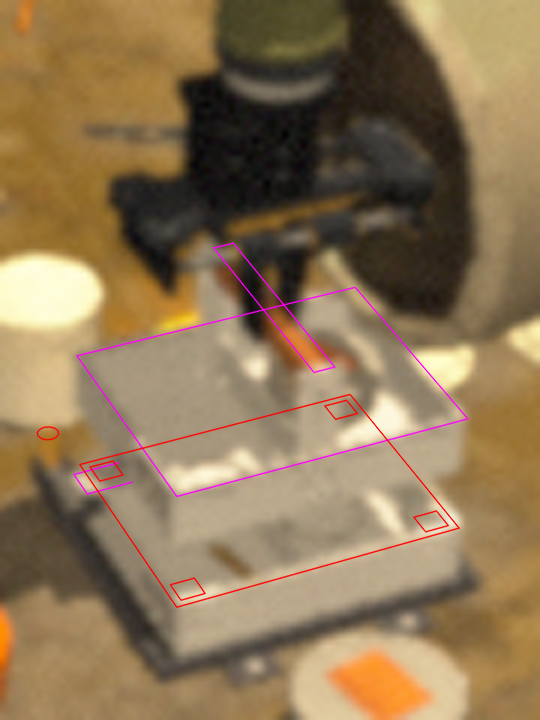

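View pics/m_top.png

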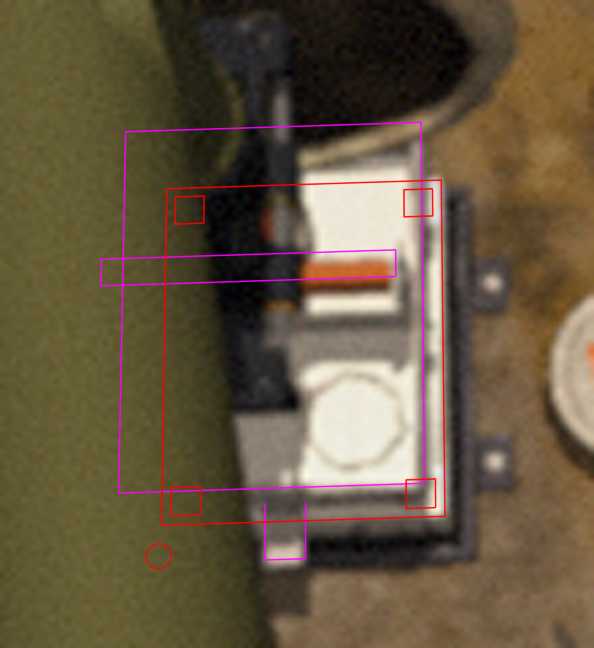

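```bash
python3 - <<'E'
from ov import *
a=cv2.imread('pics/top7.png');b=cv2.imread('pics/side7.png')
draw(a,"top",[],(195,135,265,245),7,'pics/n_top.png')
draw(b,"side",[],(250,135,335,215),9,'pics/n_side.png')
E
```

```text
(no output)
```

View pics/n_top.png

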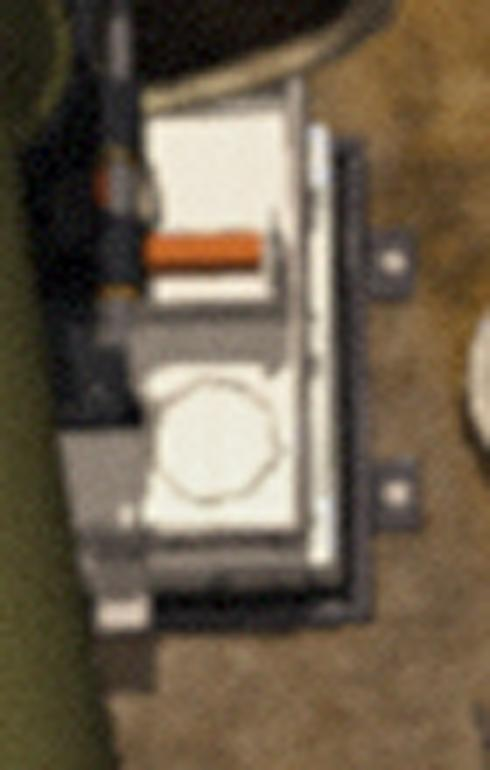

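View pics/n_side.png

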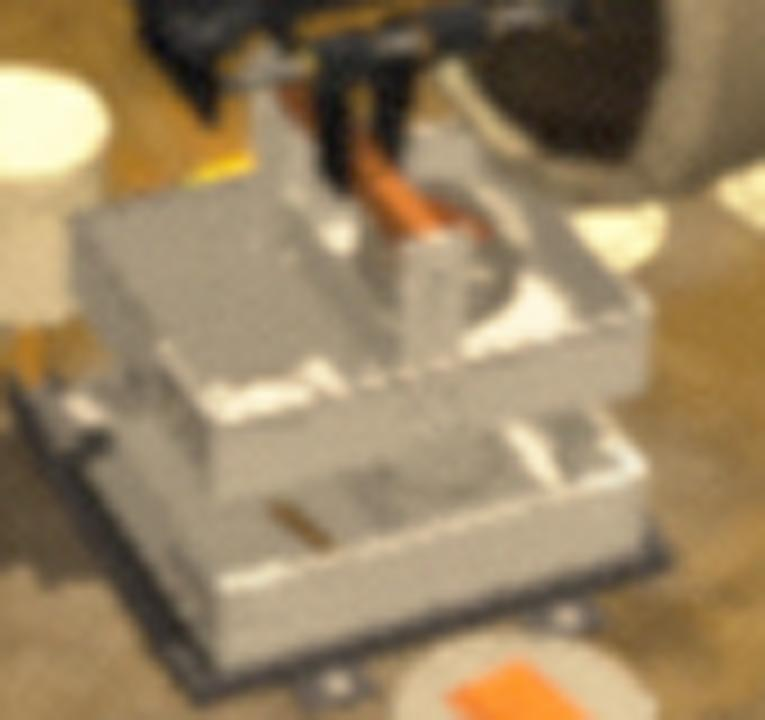

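```bash
python3 - <<'E'
from h import *
from scipy.spatial.transform import Rotation as R
t=lambda *c:px(c,(195,135),7); s=lambda *c:px(c,(250,135),9)
# upper local coords: origin floor underside
o=[("top",(.1,-.08,.042),t(303,80)),("top",(-.1,-.08,.042),t(304,545)),("top",(-.131,-.011,.004),t(150,628)),("top",(-.131,0,.004),t(123,629)),("top",(0,-.074,.104),t(265,252)),
("side",(-.1,-.08,.042),s(205,420)),("side",(.1,-.08,.042),s(652,304)),("side",(-.1,.08,.042),s(75,215)),("side",(0,-.074,.104),s(428,232)),("side",(-.1,-.08,.0),s(212,495)),("side",(.1,-.08,0),s(650,382))]
def r(p,full=False,w=None):
    Rm=R.from_euler('xyz',[p[5],p[4],p[3]])
    return np.concatenate([(proj(n,[np.array(p[:3])+Rm.apply(l)])-np.array(u))[0] for n,l,u in o]+[np.array(p[4:6])*20])
S=least_squares(r,[.619,.213,.095,.04,0,0],loss="soft_l1");print("upper x y z yaw pitch roll",S.x.round(4));print(r(S.x)[:-2].reshape(-1,2).round(1).tolist())
g=lambda q:r(np.r_[q,0,0]);S=least_squares(g,[.619,.213,.095,.04],loss="soft_l1");print("level",S.x.round(4));print(g(S.x)[:-2].reshape(-1,2).round(1).tolist())
E
```

```text
upper x y z yaw pitch roll [ 0.6149  0.2104  0.1012  0.0186 -0.0186 -0.0195]
[[0.7, -2.9], [-0.2, -1.5], [-0.2, 0.0], [-0.1, -0.1], [0.3, -0.4], [-0.1, 0.2], [-0.5, 0.0], [-1.4, 0.0], [-0.3, -0.3], [-0.6, 1.0], [-0.7, 0.3]]
level [0.6135 0.2117 0.1016 0.0298]
[[0.2, -2.6], [0.0, -1.7], [-0.3, 0.2], [-0.2, 0.2], [0.6, -0.8], [0.0, 0.1], [-0.6, 0.4], [-1.7, -0.7], [0.1, -0.0], [-0.7, 0.8], [-1.1, 0.6]]
```

>>> carry_out([
  {"tx":0.0,"ty":0.003,"tz":0.007,"rx":0.0,"ry":0.0,"rz":0.0,"jaw":0.0},
  {"tx":0.0,"ty":0.003,"tz":0.014,"rx":0.0,"ry":0.0,"rz":0.0,"jaw":0.0},
  {"tx":0.0,"ty":0.003,"tz":0.021,"rx":0.0,"ry":0.0,"rz":0.0,"jaw":0.0},
  {"tx":0.0,"ty":0.003,"tz":0.025,"rx":0.0,"ry":0.0,"rz":0.0,"jaw":0.0},
  {"tx":0.0,"ty":0.003,"tz":0.025,"rx":0.0,"ry":0.0,"rz":0.0,"jaw":0.0},
])

```text
time: 12.35
position: [0.622, 0.2145, 0.1227]
tool_rot: [-2.175, -2.264, -0.001]
ft_force: [-0.1, -0.2, -5.4]
grip_width: 0.157
```

```bash
python3 - <<'E'
from mv import *
from ov import *
from bench import get_image
sent([0,.003,.025]);s=st()
for n in("top","side"):
    im=cv2.cvtColor(get_image(n),cv2.COLOR_RGB2BGR);cv2.imwrite(f'pics/{n}8.png',im)
draw(cv2.imread('pics/top8.png'),"top",[],(195,135,265,215),8,'pics/n_top.png')
draw(cv2.imread('pics/side8.png'),"side",[],(250,145,335,215),9,'pics/n_side.png')
E
```

```text
t 12.35 pos [0.622  0.2145 0.1227] cmd [0.6221 0.2138 0.1226] rotdev [ 0.      0.0015 -0.    ] F [-0.11 -0.23 -5.37] M [-0.11  0.12 -0.01] grip 0.1569
```

View pics/n_side.png

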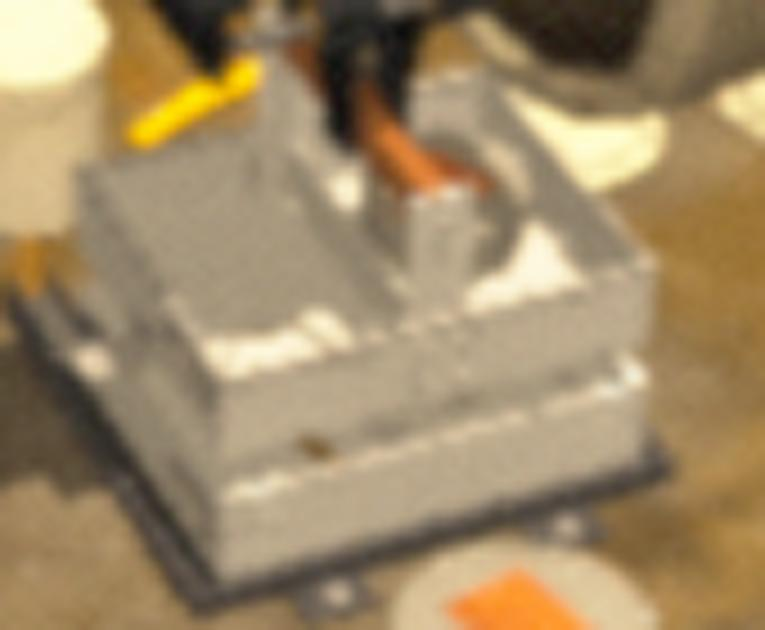

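View pics/n_top.png

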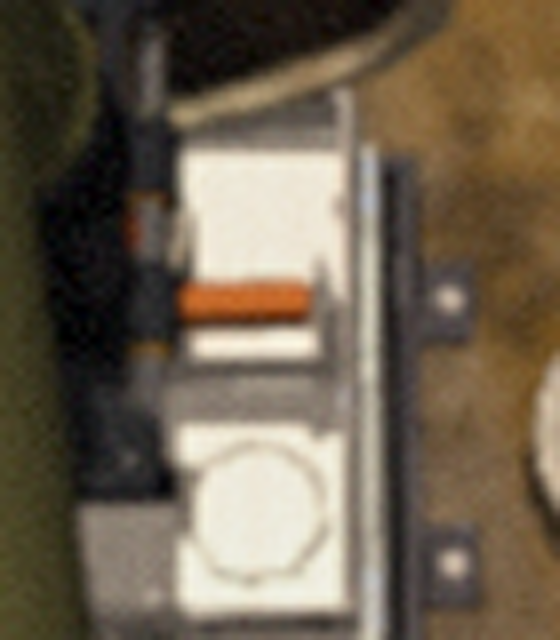

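>>> carry_out([
  {"tx":-0.002,"ty":0.0,"tz":0.003,"rx":0.0,"ry":0.0,"rz":0.0,"jaw":0.0},
  {"tx":-0.0025,"ty":0.0,"tz":0.006,"rx":0.0,"ry":0.0,"rz":0.0,"jaw":0.0},
  {"tx":-0.0025,"ty":0.0,"tz":0.008,"rx":0.0,"ry":0.0,"rz":0.0,"jaw":0.0},
  {"tx":-0.0025,"ty":0.0,"tz":0.008,"rx":0.0,"ry":0.0,"rz":0.0,"jaw":0.0},
])

```text
time: 12.95
position: [0.6223, 0.212, 0.1149]
tool_rot: [-2.175, -2.264, -0.002]
ft_force: [0.4, -0.4, -5.6]
grip_width: 0.155
```

>>> carry_out([
  {"tx":0.0,"ty":0.0,"tz":0.001,"rx":0.0,"ry":0.0,"rz":0.0,"jaw":0.0},
  {"tx":0.0,"ty":0.0,"tz":0.002,"rx":0.0,"ry":0.0,"rz":0.0,"jaw":0.0},
])

```text
time: 13.2
position: [0.6226, 0.2121, 0.1132]
tool_rot: [-2.176, -2.265, -0.003]
ft_force: [-0.1, 0.1, -6.2]
grip_width: 0.156
```

>>> carry_out([
  {"tx":0.0,"ty":0.0,"tz":0.001,"rx":0.0,"ry":0.0,"rz":0.0,"jaw":0.0},
  {"tx":0.0,"ty":0.0,"tz":0.0015,"rx":0.0,"ry":0.0,"rz":0.0,"jaw":0.0},
])

```text
time: 13.45
position: [0.6224, 0.212, 0.1116]
tool_rot: [-2.176, -2.265, -0.003]
ft_force: [-0.6, 0.1, -5.7]
grip_width: 0.156
```

>>> carry_out([
  {"tx":0.0,"ty":0.0,"tz":0.001,"rx":0.0,"ry":0.0,"rz":0.0,"jaw":0.0},
  {"tx":0.0,"ty":0.0,"tz":0.0015,"rx":0.0,"ry":0.0,"rz":0.0,"jaw":0.0},
])

```text
time: 13.7
position: [0.6225, 0.2122, 0.1101]
tool_rot: [-2.176, -2.265, -0.003]
ft_force: [-0.5, -0.1, -5.0]
grip_width: 0.154
```

>>> carry_out([
  {"tx":0.0,"ty":0.0,"tz":0.001,"rx":0.0,"ry":0.0,"rz":0.0,"jaw":0.0},
  {"tx":0.0,"ty":0.0,"tz":0.0015,"rx":0.0,"ry":0.0,"rz":0.0,"jaw":0.0},
])

```text
time: 13.95
position: [0.6224, 0.2121, 0.1086]
tool_rot: [-2.176, -2.265, -0.003]
ft_force: [0.2, 0.6, -5.9]
grip_width: 0.158
```

>>> carry_out([
  {"tx":0.0,"ty":0.0,"tz":0.001,"rx":0.0,"ry":0.0,"rz":0.0,"jaw":0.0},
  {"tx":0.0,"ty":0.0,"tz":0.0015,"rx":0.0,"ry":0.0,"rz":0.0,"jaw":0.0},
])

```text
time: 14.2
position: [0.6225, 0.2121, 0.1071]
tool_rot: [-2.176, -2.265, -0.003]
ft_force: [0.1, -0.3, -4.7]
grip_width: 0.156
```

>>> carry_out([
  {"tx":0.0,"ty":0.0,"tz":0.001,"rx":0.0,"ry":0.0,"rz":0.0,"jaw":0.0},
  {"tx":0.0,"ty":0.0,"tz":0.0015,"rx":0.0,"ry":0.0,"rz":0.0,"jaw":0.0},
])

```text
time: 14.45
position: [0.6225, 0.2121, 0.1056]
tool_rot: [-2.176, -2.265, -0.003]
ft_force: [0.4, 0.8, -5.2]
grip_width: 0.157
```

```bash
python3 - <<'E'
from mv import *
from ov import *
from bench import get_image
sent([-.0025,0,.008]);sent([0,0,.002]);
for i in range(5):sent([0,0,.0015])
s=st()
im=cv2.cvtColor(get_image("side"),cv2.COLOR_RGB2BGR);cv2.imwrite('pics/side9.png',im)
draw(im,"side",[],(250,145,335,215),9,'pics/n_side.png')
E
```

```text
t 14.45 pos [0.6225 0.2121 0.1056] cmd [0.6222 0.2113 0.1051] rotdev [-0.0008  0.0018 -0.    ] F [ 0.39  0.83 -5.22] M [0.03 0.06 0.04] grip 0.1568
```

View pics/n_side.png

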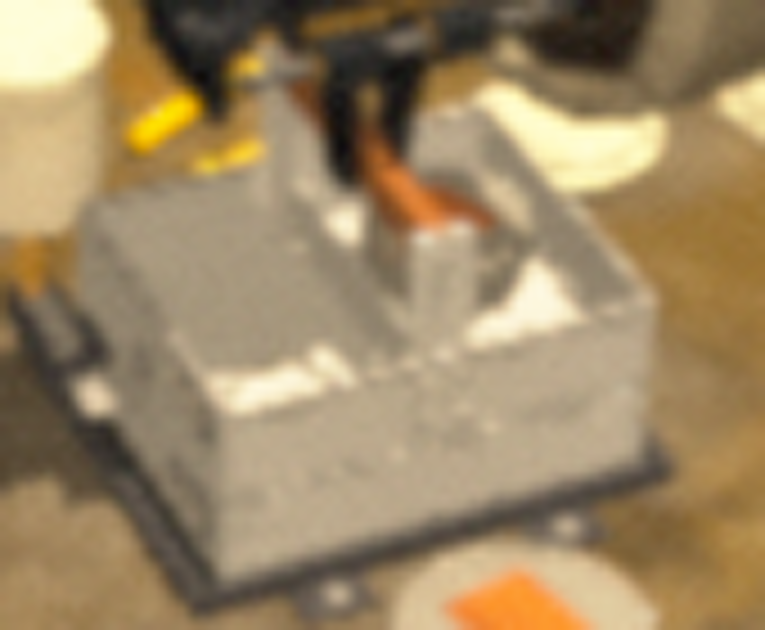

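>>> carry_out([
  {"tx":0.0,"ty":0.0,"tz":0.001,"rx":0.0,"ry":0.0,"rz":0.0,"jaw":0.0},
  {"tx":0.0,"ty":0.0,"tz":0.0015,"rx":0.0,"ry":0.0,"rz":0.0,"jaw":0.0},
])

```text
time: 14.75
position: [0.6225, 0.2121, 0.1041]
tool_rot: [-2.176, -2.265, -0.003]
ft_force: [0.3, -0.1, -5.1]
grip_width: 0.15
```

>>> carry_out([
  {"tx":0.0,"ty":0.0,"tz":0.0005,"rx":0.0,"ry":0.0,"rz":0.0,"jaw":0.0},
  {"tx":0.0,"ty":0.0,"tz":0.001,"rx":0.0,"ry":0.0,"rz":0.0,"jaw":0.0},
])

```text
time: 15.0
position: [0.6225, 0.2121, 0.1032]
tool_rot: [-2.176, -2.265, -0.003]
ft_force: [0.2, -0.3, -5.1]
grip_width: 0.156
```

>>> carry_out([
  {"tx":0.0,"ty":0.0,"tz":0.0005,"rx":0.0,"ry":0.0,"rz":0.0,"jaw":0.0},
  {"tx":0.0,"ty":0.0,"tz":0.0005,"rx":0.0,"ry":0.0,"rz":0.0,"jaw":0.0},
])

```text
time: 15.25
position: [0.6225, 0.2121, 0.1027]
tool_rot: [-2.176, -2.265, -0.003]
ft_force: [0.9, 1.0, -5.0]
grip_width: 0.158
```

>>> carry_out([
  {"tx":0.0,"ty":0.0,"tz":0.0005,"rx":0.0,"ry":0.0,"rz":0.0,"jaw":0.0},
  {"tx":0.0,"ty":0.0,"tz":0.001,"rx":0.0,"ry":0.0,"rz":0.0,"jaw":0.0},
])

```text
time: 15.5
position: [0.6225, 0.2123, 0.1024]
tool_rot: [-2.175, -2.265, -0.003]
ft_force: [-1.0, 0.7, 1.1]
grip_width: 0.157
```

>>> carry_out([
  {"tx":0.0,"ty":0.0,"tz":0.0005,"rx":0.0,"ry":0.0,"rz":0.0,"jaw":0.0},
  {"tx":0.0,"ty":0.0,"tz":0.0005,"rx":0.0,"ry":0.0,"rz":0.0,"jaw":0.0},
])

```text
time: 15.75
position: [0.6227, 0.2124, 0.1024]
tool_rot: [-2.175, -2.265, -0.004]
ft_force: [-3.7, -0.2, 3.9]
grip_width: 0.156
```

>>> carry_out([
  {"tx":0.0,"ty":0.0,"tz":0.0,"rx":0.0,"ry":0.0,"rz":0.0,"jaw":0.5},
  {"tx":0.0,"ty":0.0,"tz":0.0,"rx":0.0,"ry":0.0,"rz":0.0,"jaw":0.5},
  {"tx":0.0,"ty":0.0,"tz":0.0,"rx":0.0,"ry":0.0,"rz":0.0,"jaw":0.5},
  {"tx":0.0,"ty":0.0,"tz":0.0,"rx":0.0,"ry":0.0,"rz":0.0,"jaw":0.5},
])

```text
time: 16.25
position: [0.6226, 0.2119, 0.101]
tool_rot: [-2.176, -2.265, -0.003]
ft_force: [0.2, 1.3, 0.7]
grip_width: 0.476
```

```bash
python3 - <<'E'
from mv import *
for d in(.0015,.001,.0005,.001,.0005):sent([0,0,d])
s=st();p=s["position"]
# tray centre by touch
c=np.array([p[0],p[1]]); print("tray centre ~",c)
a=.04;k=np.array([-.125,.0715]);Rm=np.array([[np.cos(a),-np.sin(a)],[np.sin(a),np.cos(a)]])
print("knob from tray",c+Rm@k,"from vision",np.array([.619,.2125])+Rm@k)
E
```

```text
t 16.25 pos [0.6226 0.2119 0.101 ] cmd [0.6222 0.2113 0.1006] rotdev [-0.001   0.0016  0.0002] F [0.19 1.3  0.65] M [-0.03  0.03  0.03] grip 0.4764
tray centre ~ [0.62262059 0.2119137 ]
knob from tray [0.49486134 0.27835784] from vision [0.49124075 0.27894414]
```

```bash
python3 - <<'E'
from mv import *
p0,r0=load()
print(to([.6222,.2113,.165],r0),to([.55,.2113,.165],r0))
print(to([.495,.278,.13],down(.04+np.pi/2)))
from h import *
import json
for u in((140,207),):
    c=C["top"];K=c["intrinsics"];d=c["R"].T@np.linalg.inv(K)@np.r_[u,1];o=-c["R"].T@c["t"];print("jar",o+d*(.094-o[2])/d[2])
E
```

```text
(array([ 0.    , -0.    , -0.0644]), array([0., 0., 0.])) (array([ 0.0029, -0.0722, -0.0644]), array([0., 0., 0.]))
(array([ 0.0718, -0.1245, -0.0294]), array([-2.0000e-04, -5.0000e-04, -1.5708e+00]))
jar [0.53567376 0.42442844 0.094     ]
```

>>> carry_out([
  {"tx":0.0,"ty":0.0,"tz":-0.01,"rx":0.0,"ry":0.0,"rz":0.0,"jaw":0.5},
  {"tx":0.0,"ty":0.0,"tz":-0.03,"rx":0.0,"ry":0.0,"rz":0.0,"jaw":0.5},
  {"tx":0.0,"ty":0.0,"tz":-0.05,"rx":0.0,"ry":0.0,"rz":0.0,"jaw":0.5},
  {"tx":0.0,"ty":0.0,"tz":-0.065,"rx":0.0,"ry":0.0,"rz":0.0,"jaw":0.5},
  {"tx":0.003,"ty":-0.02,"tz":-0.065,"rx":0.0,"ry":0.0,"rz":0.0,"jaw":0.5},
  {"tx":0.003,"ty":-0.045,"tz":-0.065,"rx":0.0,"ry":0.0,"rz":0.0,"jaw":0.5},
  {"tx":0.003,"ty":-0.072,"tz":-0.065,"rx":0.0,"ry":0.0,"rz":0.0,"jaw":0.5},
])

```text
time: 17.12
position: [0.55, 0.212, 0.167]
tool_rot: [-2.176, -2.265, -0.004]
ft_force: [0.5, -0.2, -0.3]
grip_width: 0.498
```

```bash
python3 - <<'E'
from mv import *
from ov import *
from bench import get_image
sent([.003,-.072,-.065]);s=st()
im=cv2.cvtColor(get_image("side"),cv2.COLOR_RGB2BGR);cv2.imwrite('pics/side10.png',im)
draw(im,"side",[(UP,(.6226,.212,.04,.04),(255,0,255)),(LO,(.6226,.212,.04),(0,0,255))],(240,100,340,225),5.5,'pics/q1.png')
print(to([.495,.278,.13],down(.04+np.pi/2)))
E
```

```text
t 17.12 pos [0.55  0.212 0.167] cmd [0.5502 0.2114 0.1656] rotdev [-0.0015  0.0021  0.0002] F [ 0.5  -0.25 -0.27] M [-0.05  0.04  0.01] grip 0.4983
(array([ 0.0688, -0.0525,  0.0356]), array([-2.0000e-04, -5.0000e-04, -1.5708e+00]))
```

View pics/q1.png

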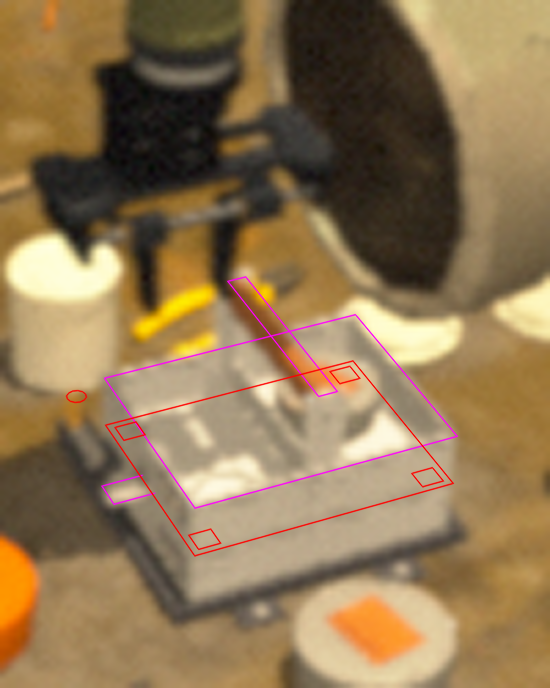

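>>> carry_out([
  {"tx":0.01,"ty":-0.01,"tz":0.0,"rx":0.0,"ry":0.0,"rz":-0.15,"jaw":0.5},
  {"tx":0.02,"ty":-0.02,"tz":0.0,"rx":0.0,"ry":0.0,"rz":-0.3,"jaw":0.5},
  {"tx":0.03,"ty":-0.03,"tz":0.0,"rx":0.0,"ry":0.0,"rz":-0.46,"jaw":0.5},
  {"tx":0.04,"ty":-0.04,"tz":0.0,"rx":0.0,"ry":0.0,"rz":-0.62,"jaw":0.5},
  {"tx":0.05,"ty":-0.05,"tz":0.01,"rx":0.0,"ry":0.0,"rz":-0.78,"jaw":0.5},
  {"tx":0.06,"ty":-0.054,"tz":0.02,"rx":0.0,"ry":0.0,"rz":-0.94,"jaw":0.5},
  {"tx":0.069,"ty":-0.054,"tz":0.03,"rx":0.0,"ry":0.0,"rz":-1.1,"jaw":0.5},
  {"tx":0.069,"ty":-0.054,"tz":0.036,"rx":0.0,"ry":0.0,"rz":-1.26,"jaw":0.5},
  {"tx":0.069,"ty":-0.054,"tz":0.036,"rx":0.0,"ry":0.0,"rz":-1.42,"jaw":0.5},
  {"tx":0.069,"ty":-0.054,"tz":0.036,"rx":0.0,"ry":0.0,"rz":-1.57,"jaw":0.5},
  {"tx":0.069,"ty":-0.054,"tz":0.036,"rx":0.0,"ry":0.0,"rz":-1.57,"jaw":0.5},
])

```text
time: 18.55
position: [0.4942, 0.279, 0.131]
tool_rot: [-0.059, 3.14, 0.004]
ft_force: [-0.3, -0.8, -0.8]
grip_width: 0.502
```

```bash
python3 - <<'E'
from mv import *
from ov import *
from bench import get_image
sent([.069,-.054,.036],[0,0,-1.57]);s=st()
for n in("top","side"):
    im=cv2.cvtColor(get_image(n),cv2.COLOR_RGB2BGR);cv2.imwrite(f'pics/{n}11.png',im)
c=s["position"];d=np.array([-.04,1,0]);e=np.array([1,.04,0]);w=.0435*s["grip_width"]
G=[[tuple(c+k*d*w+[0,0,.028]),tuple(c+k*d*w+[0,0,.07])] for k in(-1,1)]+[[tuple(c+k*d*w+e*.0095+[0,0,.028]),tuple(c+k*d*w-e*.0095+[0,0,.028])] for k in(-1,1)]
draw(cv2.imread('pics/side11.png'),"side",[(G,(0,0,0),(255,255,0))],(230,120,310,210),8,'pics/q2.png')
draw(cv2.imread('pics/top11.png'),"top",[(G,(0,0,0),(255,255,0))],(150,160,260,250),6,'pics/q3.png')
E
```

```text
t 18.55 pos [0.4942 0.279  0.131 ] cmd [0.4935 0.2782 0.1296] rotdev [-0.0023 -0.0015  0.0019] F [-0.31 -0.8  -0.82] M [0.02 0.01 0.03] grip 0.5018
```

View pics/q2.png

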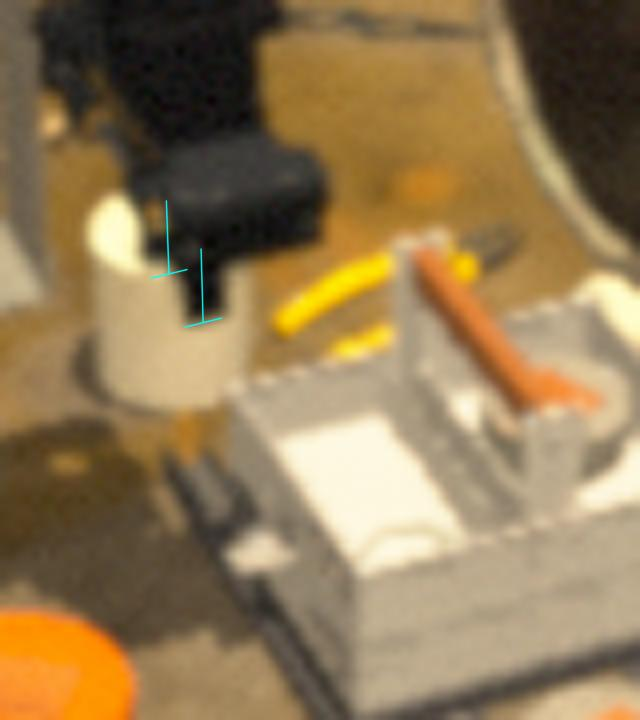

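View pics/q3.png

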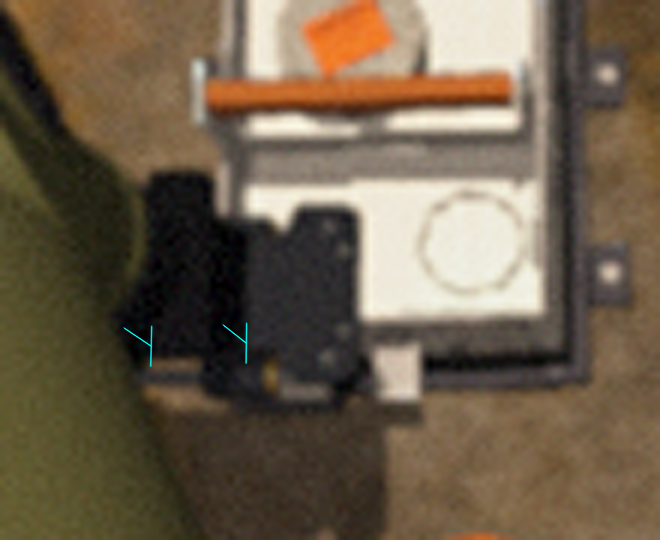

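```bash
python3 - <<'E'
from mv import *
from h import *
f=lambda X:((proj("side",[X])[0]-[230,120]+.5)*8).round()
print("near tip",f([.4942,.2572,.159]),"knob rob top",f([.495,.2784,.089]),"bot",f([.495,.2784,.069]),"knob vis",f([.4912,.2789,.089]))
E
```

```text
near tip [201. 323.] knob rob top [192. 417.] bot [193. 449.] knob vis [184. 418.]
```

>>> carry_out([
  {"tx":0.001,"ty":0.0,"tz":0.015,"rx":0.0,"ry":0.0,"rz":0.0,"jaw":0.5},
  {"tx":0.001,"ty":0.0,"tz":0.03,"rx":0.0,"ry":0.0,"rz":0.0,"jaw":0.5},
  {"tx":0.001,"ty":0.0,"tz":0.045,"rx":0.0,"ry":0.0,"rz":0.0,"jaw":0.5},
  {"tx":0.001,"ty":0.0,"tz":0.055,"rx":0.0,"ry":0.0,"rz":0.0,"jaw":0.5},
  {"tx":0.001,"ty":0.0,"tz":0.06,"rx":0.0,"ry":0.0,"rz":0.0,"jaw":0.5},
])

```text
time: 19.27
position: [0.4924, 0.2788, 0.0693]
tool_rot: [0.061, -3.14, -0.002]
ft_force: [0.6, 0.1, 0.0]
grip_width: 0.502
```

>>> carry_out([
  {"tx":0.0,"ty":0.0,"tz":0.004,"rx":0.0,"ry":0.0,"rz":0.0,"jaw":0.5},
  {"tx":0.0,"ty":0.0,"tz":0.008,"rx":0.0,"ry":0.0,"rz":0.0,"jaw":0.5},
  {"tx":0.0,"ty":0.0,"tz":0.012,"rx":0.0,"ry":0.0,"rz":0.0,"jaw":0.5},
  {"tx":0.0,"ty":0.0,"tz":0.015,"rx":0.0,"ry":0.0,"rz":0.0,"jaw":0.5},
])

```text
time: 19.77
position: [0.4928, 0.2791, 0.0552]
tool_rot: [-0.062, 3.14, 0.003]
ft_force: [0.0, 0.3, 0.5]
grip_width: 0.496
```

```bash
python3 - <<'E'
from mv import *
from ov import *
from bench import get_image
sent([.001,0,.06]);sent([0,0,.015]);s=st()
for n in("top","side"):
    im=cv2.cvtColor(get_image(n),cv2.COLOR_RGB2BGR);cv2.imwrite(f'pics/{n}12.png',im)
draw(cv2.imread('pics/side12.png'),"side",[],(230,130,310,210),8,'pics/q2.png')
E
```

```text
t 19.77 pos [0.4928 0.2791 0.0552] cmd [0.4924 0.2782 0.0546] rotdev [-0.002 -0.001  0.   ] F [0.03 0.29 0.49] M [0.08 0.02 0.02] grip 0.4958
```

View pics/q2.png

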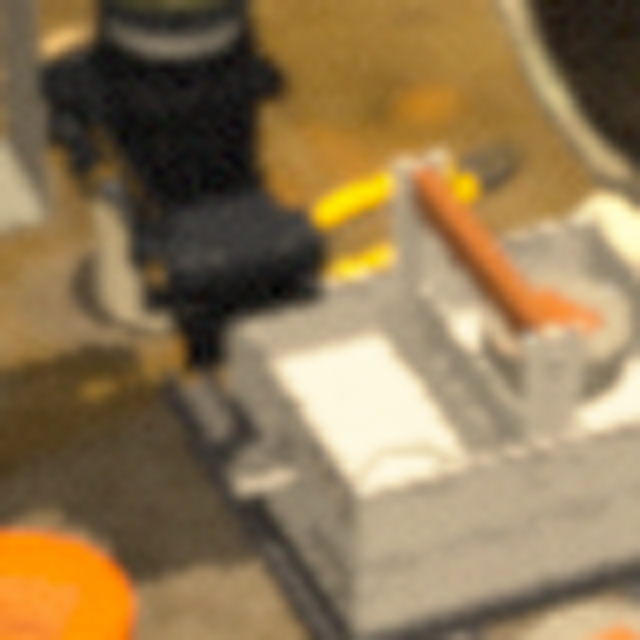

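>>> carry_out([
  {"tx":0.0,"ty":0.0,"tz":0.004,"rx":0.0,"ry":0.0,"rz":0.0,"jaw":0.5},
  {"tx":0.0,"ty":0.0,"tz":0.008,"rx":0.0,"ry":0.0,"rz":0.0,"jaw":0.5},
  {"tx":0.0,"ty":0.0,"tz":0.009,"rx":0.0,"ry":0.0,"rz":0.0,"jaw":0.5},
])

```text
time: 20.25
position: [0.4925, 0.2789, 0.0459]
tool_rot: [0.062, -3.141, -0.003]
ft_force: [-0.6, 0.3, 0.3]
grip_width: 0.496
```

>>> carry_out([
  {"tx":0.0,"ty":0.0,"tz":0.0,"rx":0.0,"ry":0.0,"rz":0.0,"jaw":0.0},
  {"tx":0.0,"ty":0.0,"tz":0.0,"rx":0.0,"ry":0.0,"rz":0.0,"jaw":0.0},
  {"tx":0.0,"ty":0.0,"tz":0.0,"rx":0.0,"ry":0.0,"rz":0.0,"jaw":0.0},
  {"tx":0.0,"ty":0.0,"tz":0.0,"rx":0.0,"ry":0.0,"rz":0.0,"jaw":0.0},
  {"tx":0.0,"ty":0.0,"tz":0.0,"rx":0.0,"ry":0.0,"rz":0.0,"jaw":0.0},
  {"tx":0.0,"ty":0.0,"tz":0.0,"rx":0.0,"ry":0.0,"rz":0.0,"jaw":0.0},
], grip_force=15)

```text
time: 21.0
position: [0.4928, 0.2791, 0.0464]
tool_rot: [-0.062, 3.141, 0.003]
ft_force: [-0.2, 0.0, 0.8]
grip_width: 0.149
```

```bash
python3 - <<'E'
from mv import *
sent([0,0,.009]);s=st()
E
```

```text
t 21.0 pos [0.4928 0.2791 0.0464] cmd [0.4924 0.2782 0.0456] rotdev [-0.0019 -0.001   0.0001] F [-0.19  0.    0.84] M [0.   0.   0.01] grip 0.1493
```

>>> carry_out([
  {"tx":0.0,"ty":-0.002,"tz":0.0,"rx":0.0,"ry":0.0,"rz":0.0,"jaw":0.0},
  {"tx":0.0,"ty":-0.005,"tz":0.0,"rx":0.0,"ry":0.0,"rz":0.0,"jaw":0.0},
  {"tx":0.0,"ty":-0.008,"tz":0.0,"rx":0.0,"ry":0.0,"rz":0.0,"jaw":0.0},
])

```text
time: 21.38
position: [0.493, 0.2713, 0.0464]
tool_rot: [-0.062, 3.14, 0.004]
ft_force: [0.3, 1.1, 1.3]
grip_width: 0.151
```

>>> carry_out([
  {"tx":0.0,"ty":-0.003,"tz":0.0,"rx":0.0,"ry":0.0,"rz":0.0,"jaw":0.0},
  {"tx":0.0,"ty":-0.006,"tz":0.0,"rx":0.0,"ry":0.0,"rz":0.0,"jaw":0.0},
  {"tx":0.0,"ty":-0.01,"tz":0.0,"rx":0.0,"ry":0.0,"rz":0.0,"jaw":0.0},
])

```text
time: 21.75
position: [0.4935, 0.2609, 0.0464]
tool_rot: [-0.062, 3.14, 0.004]
ft_force: [0.1, 2.0, 0.3]
grip_width: 0.149
```

>>> carry_out([
  {"tx":0.0,"ty":-0.003,"tz":0.0,"rx":0.0,"ry":0.0,"rz":0.0,"jaw":0.0},
  {"tx":0.0,"ty":-0.006,"tz":0.0,"rx":0.0,"ry":0.0,"rz":0.0,"jaw":0.0},
  {"tx":0.0,"ty":-0.009,"tz":0.0,"rx":0.0,"ry":0.0,"rz":0.0,"jaw":0.0},
  {"tx":0.0,"ty":-0.012,"tz":0.0,"rx":0.0,"ry":0.0,"rz":0.0,"jaw":0.0},
])

```text
time: 22.25
position: [0.494, 0.2489, 0.0463]
tool_rot: [-0.062, 3.14, 0.003]
ft_force: [0.5, 1.6, 1.5]
grip_width: 0.146
```

>>> carry_out([
  {"tx":0.0,"ty":-0.0015,"tz":0.0,"rx":0.0,"ry":0.0,"rz":0.0,"jaw":0.0},
  {"tx":0.0,"ty":-0.0025,"tz":0.0,"rx":0.0,"ry":0.0,"rz":0.0,"jaw":0.0},
])

```text
time: 22.5
position: [0.4941, 0.2465, 0.0463]
tool_rot: [-0.062, 3.14, 0.003]
ft_force: [0.3, 2.3, 2.1]
grip_width: 0.145
```

>>> carry_out([
  {"tx":0.0,"ty":-0.001,"tz":0.0,"rx":0.0,"ry":0.0,"rz":0.0,"jaw":0.0},
  {"tx":0.0,"ty":-0.0015,"tz":0.0,"rx":0.0,"ry":0.0,"rz":0.0,"jaw":0.0},
])

```text
time: 22.75
position: [0.4941, 0.2459, 0.0463]
tool_rot: [-0.062, 3.14, 0.005]
ft_force: [-0.7, 4.4, 1.1]
grip_width: 0.148
```

>>> carry_out([
  {"tx":0.0,"ty":-0.0005,"tz":0.0,"rx":0.0,"ry":0.0,"rz":0.0,"jaw":0.0},
  {"tx":0.0,"ty":-0.001,"tz":0.0,"rx":0.0,"ry":0.0,"rz":0.0,"jaw":0.0},
])

```text
time: 23.0
position: [0.4941, 0.2458, 0.0464]
tool_rot: [-0.063, 3.14, 0.007]
ft_force: [0.5, 6.9, 1.0]
grip_width: 0.144
```

>>> carry_out([
  {"tx":0.0,"ty":0.001,"tz":0.0,"rx":0.0,"ry":0.0,"rz":0.0,"jaw":0.4},
  {"tx":0.0,"ty":0.001,"tz":0.0,"rx":0.0,"ry":0.0,"rz":0.0,"jaw":0.4},
  {"tx":0.0,"ty":0.001,"tz":0.0,"rx":0.0,"ry":0.0,"rz":0.0,"jaw":0.4},
  {"tx":0.0,"ty":0.001,"tz":0.0,"rx":0.0,"ry":0.0,"rz":0.0,"jaw":0.4},
])

```text
time: 23.5
position: [0.494, 0.2443, 0.046]
tool_rot: [0.061, -3.141, -0.002]
ft_force: [0.6, -0.3, -0.3]
grip_width: 0.393
```

>>> carry_out([
  {"tx":0.0,"ty":0.0,"tz":-0.01,"rx":0.0,"ry":0.0,"rz":0.0,"jaw":0.4},
  {"tx":0.0,"ty":0.0,"tz":-0.03,"rx":0.0,"ry":0.0,"rz":0.0,"jaw":0.4},
  {"tx":0.0,"ty":0.0,"tz":-0.06,"rx":0.0,"ry":0.0,"rz":0.0,"jaw":0.4},
  {"tx":0.0,"ty":0.0,"tz":-0.1,"rx":0.0,"ry":0.0,"rz":0.0,"jaw":0.4},
  {"tx":0.0,"ty":0.0,"tz":-0.15,"rx":0.0,"ry":0.0,"rz":0.0,"jaw":0.4},
  {"tx":-0.02,"ty":-0.04,"tz":-0.16,"rx":0.0,"ry":0.0,"rz":0.0,"jaw":0.4},
  {"tx":-0.02,"ty":-0.09,"tz":-0.16,"rx":0.0,"ry":0.0,"rz":0.0,"jaw":0.4},
  {"tx":-0.02,"ty":-0.14,"tz":-0.16,"rx":0.0,"ry":0.0,"rz":0.0,"jaw":0.4},
  {"tx":-0.02,"ty":-0.19,"tz":-0.16,"rx":0.0,"ry":0.0,"rz":0.0,"jaw":0.4},
  {"tx":-0.02,"ty":-0.24,"tz":-0.16,"rx":0.0,"ry":0.0,"rz":0.0,"jaw":0.4},
  {"tx":-0.02,"ty":-0.28,"tz":-0.16,"rx":0.0,"ry":0.0,"rz":0.0,"jaw":0.4},
  {"tx":-0.02,"ty":-0.28,"tz":-0.16,"rx":0.0,"ry":0.0,"rz":0.0,"jaw":0.4},
])

```text
time: 25.0
position: [0.5248, -0.0388, 0.2067]
tool_rot: [-0.05, 3.14, 0.002]
ft_force: [-0.0, 0.6, 0.1]
grip_width: 0.399
```

```bash
python3 - <<'E'
from ov import *
from bench import get_image,ctrl
s=ctrl.get_state();print(s["time"],s["position"],s["ft_force"])
for n in("top","side"):
    im=cv2.cvtColor(get_image(n),cv2.COLOR_RGB2BGR);cv2.imwrite(f'pics/{n}13.png',im)
draw(cv2.imread('pics/side13.png'),"side",[],(240,140,340,220),7.5,'pics/z1.png')
draw(cv2.imread('pics/top13.png'),"top",[],(170,130,270,240),5.4,'pics/z2.png')
E
```

```text
25.0 [ 0.52484882 -0.0388343   0.20673221] [-0.04599813  0.56808023  0.14855672]
```

View pics/z1.png

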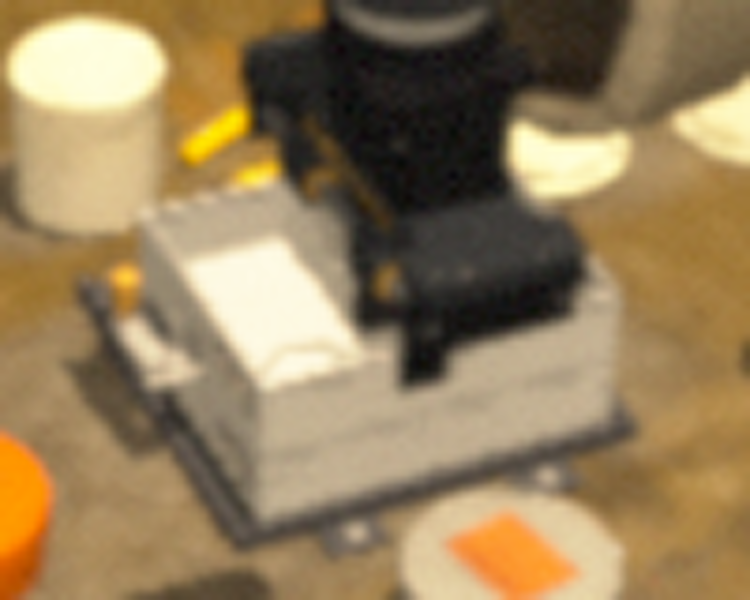

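View pics/z2.png

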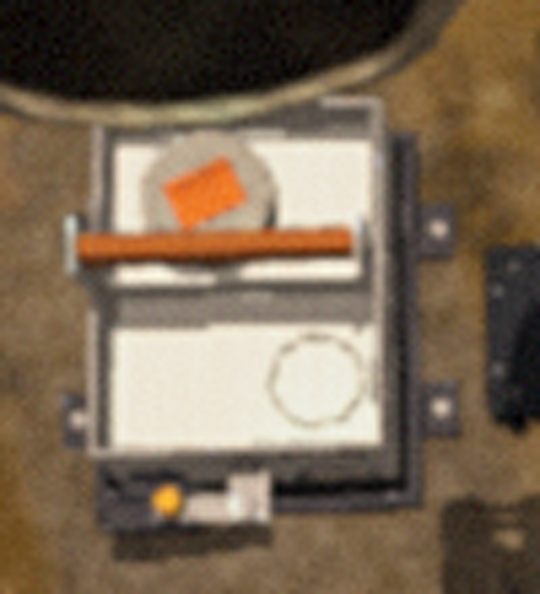

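```bash
python3 -c "
from bench import ctrl
print(ctrl.close_job())"
```

```text
the job is handed in; nothing more can be done
None
```

The loaded tray is seated on the lower tray with its tongue on the catch's side. The slide catch is shut over it, and the job was handed in at about 25 s of the 61 s allowed. No verdict was reported.

**What I did:** I pinched the tray by the wooden grip, lifted it level and carried it across. I then lowered it in 1–2 mm steps and felt for the sockets. The first contact came at seated height, about 50 mm, with the wrist force rising by about 9 N. I released the tray, pinched the brass knob and slid it 33 mm until it met its stop at about 7 N.

**Last checks:**
- **Top picture:** the bolt lies over the tongue, the tin and the coil are both in the tray, and the gripper is well clear.
- **Side picture:** the tray is level and closed down on the lower tray, and the jar stands where it was.
- **Wrist force:** back to about zero after I moved away.

**What disagreed:**
- **Fingertips:** in the pictures they end about 27 mm short of the reported tool point. My first grip closed on nothing just above the bar, so I re-gripped lower, and I allowed for it at the knob.
- **Tray position:** the camera and the arm's own reading differed by 3–4 mm in x. I corrected x by 3 mm and y by 2.5 mm from the pictures before lowering.
- **Extraction hood:** the gripper's body reached into the mouth of the hood over the frame. I went in slowly and felt no contact force.

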